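# Trial layout of a power supply on its baseboard

## Robot

A 6-joint arm with a two-finger parallel gripper is mounted at the origin on the work surface. World frame = base frame: x ahead of the robot, y to its left, z up, the work surface at z = 0. Lengths are in m, angles in rad, forces in N, time in s.
With the tool pointing down it reaches from about 0.375 to 0.75 m from the base axis. Payload 9 kg.
Tool frame: the origin (TCP) lies on the centre line of the jaws, within the pads' length; the fingertips stand ahead of it and the grasp point (between the pads) lies 6 mm ahead of it (ctrl.tcp_to_tips is the z of the fingertips in the tool frame, in m); z points along the fingers, x is the direction in which the jaws open and shut, and the axes are right-handed (so a half turn about z gives the same grasp; the last joint's range is limited). The gripper opens to 85 mm and grips with 20 to 120 N. Pads are 22 mm wide; open, the fingers measure 114 mm over their backs; the gripper's body (76 mm by 85 mm) begins 54 mm behind the grasp point. The pads swing forward as they close: fully open they stand 13 mm farther back than shut.
Start: joints at [1.087, 0.104, 0.097, 1.564, 0, 1.353], TCP at [0.158, 0.579, 0.256] pointing down, gripper open.
Joint ranges: [-2.99, 2.99], [-0.84, 1.86], [-1.1, 1.16], [-1.84, 2.11], [-1.51, 1.56], [-3.14, 3.14]. Speed limits (rad/s): [2.22, 2.22, 2.57, 3.14, 3.14, 3.14].

## Interface

Orientations are given as a rotation vector (axis times angle).
In Python, from cell import ctrl gives the robot as it stands.
- The arm moves only by the tool arm_command, never from a script. Its argument "series" is a list that holds one entry, the list of rows, each a list of 7 numbers: the shift along the tool's x, y, z in cm, then the turn, a rotation vector about the tool's x, y, z in rad, then the finger opening in cm, from 0 to 8.54. In form: [[[dx, dy, dz, rx, ry, rz, gripper], ...]]. A call has 1 to 8 rows; each row shifts and turns the pose as measured when the row begins, along the tool's axes as they then stand; what a row does not reach is not made up. A row lasts 1/10 s, in which the tool goes at most 50 mm and 8.59 degrees, less where a joint would pass 70% of its speed; a pose out of reach is approached as far as the arm can. A call with a gripper value outside its range is refused whole. The fingers move at their own pace and stop on an object; the grip force is fixed at half the most. Time passes only in rows, so rows that do not move let the fingers close. It gives the time, the measured TCP pose, the force and the opening at its end, in the units of the state.
- ctrl.sense(): the state, without advancing time (a new reading comes with each control period).
- ctrl.snapshot(name): name is "scene" or "top" or "wrist"; returns a dict with "pixels" (480x640x3 uint8, red, green, blue), "camera_matrix" (3x3 intrinsics, pixels), "rvec" (rotation vector, rad) and "tvec" (3), from world to camera coordinates, as OpenCV has them. Camera axes: x right, y down, z forward; pixel columns grow to the right and rows downward; lengths in m; the calibration is good to about 2 mm. The wrist camera is an equidistant fisheye: a pixel r from the principal point sees the ray r / f radians off the axis. A picture is of the moment at which its call begins. There is no depth.
- ctrl.hand_in(): hands the job in, once; it reports no verdict.
Trained networks look in the newest picture that a camera, given by its name, has taken for a name from the list of things; names that differ only in an ending like _2 or _b are one class to them, and where a whole thing is asked for, a point or a joint stands for the part that bears it (a point fixed in the world has none). Each returns a list of dicts, best first, with "conf" (0 to 1); they miss things now and then, are a little off and sometimes report something else, mostly with a low value. They report only what shows in the picture. A call takes as long as a camera call. They do not tell look-alikes from the thing itself.
- ctrl.find_in(name, camera): "at" ([x, y, z] in m, in the coordinates of the camera as it stood for that picture, good to about 4 mm: the middle of the surface that is visible of it).
- ctrl.outline_of(name, camera): "mask" (480x640 bool, what is visible of it).
- ctrl.spot_point(name, camera): "at" ([x, y, z] in m, in the coordinates of the camera as it stood for that picture, good to about 4 mm: a listed point, or the origin of a listed thing).
The state is a dict: "time_s": time; "joint_positions": joint angles; "dq": joint speeds; "effort": joint torques, N m; "eef_pos": TCP position; "orientation": TCP orientation; "wrist_force": force on the tool from outside, world axes, zero at the start; "moment": the same for the moment, N m; "gripper_width": finger opening in m.
Only numpy, scipy, OpenCV 4.12 (cv2) and the standard library are available. Lean on these libraries where they do the work, as an engineer would, in place of code of your own. Each camera call takes 0.05 s, during which the arm holds its last target.

## Task

Lay out the power supply on the wooden baseboard in the order the current flows, ready for marking the screw holes: in one straight row along the board between the mains inlet and the output terminals, all centres evenly spaced, stand the transformer next to the inlet, the rectifier block in the middle and the capacitor next to the output terminals, with the transformer and rectifier square to the board; the heat sink goes centred and lengthwise on top of the rectifier, fins up. Set every part down, do not drop it, and leave the multimeter, solder reel and screwdriver where they lie.

Things in the scene. Friction and masses are not known exactly. Their poses are not given: they have to be found in the camera images.
- transformer_mid (a point): Mains transformer, loose: a block of dark steel laminations 60 mm long (its x), 32 mm thick (its y) and 50 mm high, with a copper winding on plastic bobbin cheeks bulging to 53 mm in y from 9 to 41 mm up (61 mm over its brass tags), and thin mounting feet (1.5 mm thick) that make 78 mm over all in x at the bottom. The two flat ends, 60 mm apart, are the place to grip. Mass about 0.5 kg. This point is its centre, 25 mm above its underside; z up. Starts standing on the bench.
- capacitor_mid (a point): Smoothing capacitor, loose: an upright black can of 50 mm diameter with two screw terminals on top, 75 mm high over the can (79 mm over the screws), held at the foot in its steel mounting clamp (foot disc 64 mm in diameter and 2 mm thick, collar 52 mm in diameter up to 15 mm, with a small screw lug on it at its x side). About 0.2 kg. This point is on its axis, 37.5 mm above its underside; z up. Starts standing on the bench.
- rectifier_mid (a point): Rectifier block, loose: a black plastic bridge rectifier module 90 mm long (its x), 50 mm wide (its y) and 30 mm high. The 9 mm at each end is a lower step (16 mm high, up to 20 mm over its ribs) with brass screw terminals; the flat 70 mm long aluminium cooling face is on top. About 0.22 kg. This point is its centre, 15 mm above its underside; z up. Starts lying on the bench, cooling face up.
- heatsink_mid (a point): Heat sink, loose: a bare aluminium extrusion 70 mm long (its x), 56 mm wide (its y) and 32 mm high, a 5 mm base with eight upright fins running lengthwise (along x). About 0.16 kg. This point is its centre, 16 mm above its underside; z up. Starts on the bench, fins up.
- board: Baseboard: plain pine, fixed to the bench, 460 mm long (its y), 120 mm wide (its x), 18 mm thick. Origin at the centre of its underside, so its top is 18 mm above the origin; z up. Its place and direction on the bench vary.
- inlet: Mains inlet, screwed to one end of the baseboard (which end varies): a 56 mm wide (its y), 60 mm deep, 46 mm high folded steel bracket carrying a black appliance socket that faces away from the robot. Origin at the centre of its foot, on the board's top and on its long centre line, 190 mm from the board's middle.
- output: Output terminals, screwed to the other end of the baseboard: a small green plate 56 mm wide (its y), 60 mm deep on four pillars, with two black binding posts upright on it, 45 mm high in all. Origin at the centre of its footprint, on the board's top and on its long centre line, 190 mm from the board's middle.
- meter: Hand multimeter lying on the bench, orange and grey, 150 x 74 x 36 mm high (46 mm over the dial), long in its x. Origin at the centre of its underside. Not part of the job.
- reel: White plastic reel of solder standing on its flange on the bench, 54 mm in diameter, 40 mm high. Origin at the centre of its underside. Not part of the job.
- screwdriver: Screwdriver, 190 mm long, lying on the bench beyond the board. Not part of the job.
Things that resemble listed ones, but are neither listed nor needed, are in the scene too. Leave any pink or red look-alike of the part that bears rectifier_mid alone.

How it is judged:
By the outcome, as a careful person would: the job done as asked, in the order asked, and still so for the second after the job is handed in, with the robot touching nothing.
It also fails if it takes over 96 s, if anything falls off the work surface, if the arm or the gripper's body presses on something with over 40 N, if the wrist force passes 120 N, or if a joint passes its speed limit or range.

## Working session

There is one attempt and no reset: what is moved stays moved. The work goes in short steps, Python scripts to look and compute and a tool call to move; the robot and the scene stay as the last step left them, time stands still between calls to the robot, and variables do not carry over. Pictures are saved under pics/ and viewed, and the job is handed in when it is done.

Besides the shell and the picture viewer there is one more tool, called after "Request:" as name(argument=value, ...) on one line, values as JSON. arm_command: Moves the arm, as the interface text tells. Its arguments: {"type":"object","properties":{"series":{"type":"array"}},"required":["series"]}

```bash
ls; mkdir -p pics; cat > h.py <<'E'
import numpy as np, cv2
from scipy.spatial.transform import Rotation as R
from cell import ctrl
def snap(n,f=None):
    s=ctrl.snapshot(n)
    if f: cv2.imwrite('pics/'+f,s['pixels'][:,:,::-1])
    return s
def c2w(s,p):
    M=R.from_rotvec(np.ravel(s['rvec'])).as_matrix(); return M.T@(np.array(p)-np.ravel(s['tvec']))
E
python3 - <<'E'
from h import *
print(ctrl.sense(), ctrl.tcp_to_tips)
for n in ['scene','top','wrist']:
    s=snap(n,n+'0.png')
    print(n,s['camera_matrix'].tolist(),s['rvec'],s['tvec'])
    if n=='wrist':continue
    for t in ['transformer_mid','capacitor_mid','rectifier_mid','heatsink_mid','board','inlet','output','meter','reel']:
        for d in ctrl.spot_point(t,n): print(n,t,round(d['conf'],2),c2w(s,d['at']).round(4))
print(ctrl.sense()['time_s'])
E
```

```text
pics
{'time_s': 0.0, 'joint_positions': array([ 1.08728721e+00,  1.04698545e-01,  9.64668578e-02,  1.56389421e+00,
       -1.61406007e-05,  1.35311047e+00]), 'dq': array([-0.00045196,  0.00083928, -0.00011815,  0.00068855, -0.00141862,
       -0.00080765]), 'effort': array([ 2.64291688e-03, -5.56947005e+01,  5.03636563e+01,  1.74904650e-02,
       -1.91663567e-04, -2.14519304e-05]), 'eef_pos': array([0.15746664, 0.57865782, 0.25552142]), 'orientation': array([ 2.49577867e+00,  1.90711277e+00, -1.88313859e-03]), 'wrist_force': array([ 0.61783911,  0.73658839, -0.46857542]), 'moment': array([-0.01917836,  0.03588435,  0.02751465]), 'gripper_width': 0.08600119259039661} 0.025
scene [[571.3489430823909, 0.0, 322.5362771959958], [0.0, 571.3489430823909, 241.38037658406913], [0.0, 0.0, 1.0]] [ 1.98871879  1.19605641 -0.59841582] [-0.30648974 -0.24319168  1.85869508]
scene transformer_mid 0.73 [0.4735 0.1392 0.025 ]
scene transformer_mid 0.45 [0.7947 0.0425 0.0015]
scene capacitor_mid 0.85 [ 0.4732 -0.1504  0.0383]
scene rectifier_mid 0.97 [0.4962 0.5035 0.0135]
scene rectifier_mid 0.79 [0.
[... 871 characters left out ...]
0.83 [0.496  0.5031 0.0151]
top rectifier_mid 0.79 [0.6318 0.518  0.0166]
top rectifier_mid 0.72 [0.3658 0.4324 0.0192]
top rectifier_mid 0.71 [0.4974 0.3669 0.013 ]
top rectifier_mid 0.56 [0.3824 0.2504 0.0148]
top heatsink_mid 0.66 [ 0.4985 -0.3824  0.0174]
top board 0.95 [0.6816 0.0053 0.001 ]
top inlet 0.68 [0.6659 0.1935 0.0187]
top inlet 0.58 [0.7967 0.0364 0.0071]
top output 0.97 [ 0.7024 -0.1856  0.023 ]
top meter 0.62 [ 6.566e-01 -4.071e-01 -1.000e-04]
top reel 0.83 [0.6355 0.3625 0.0036]
wrist [[371.64829954431775, 0.0, 325.2885210458326], [0.0, 371.64829954431775, 238.77846612273927], [0.0, 0.0, 1.0]] [-2.32070932 -1.7734558  -0.23756566] [-0.60017577 -0.03395686  0.3781668 ]
1.05
```

View pics/scene0.png

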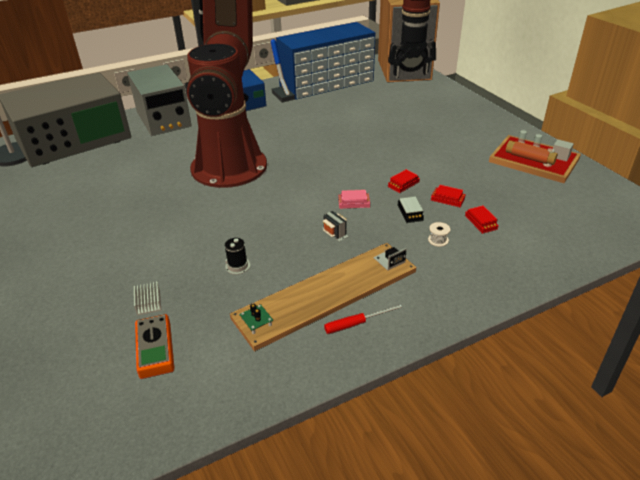

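View pics/top0.png

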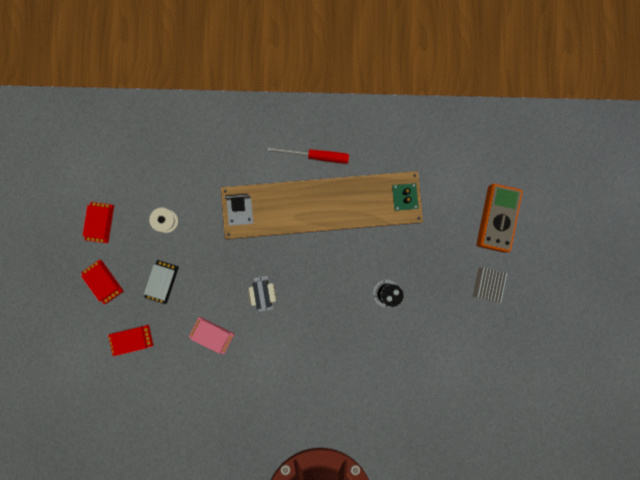

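View pics/wrist0.png

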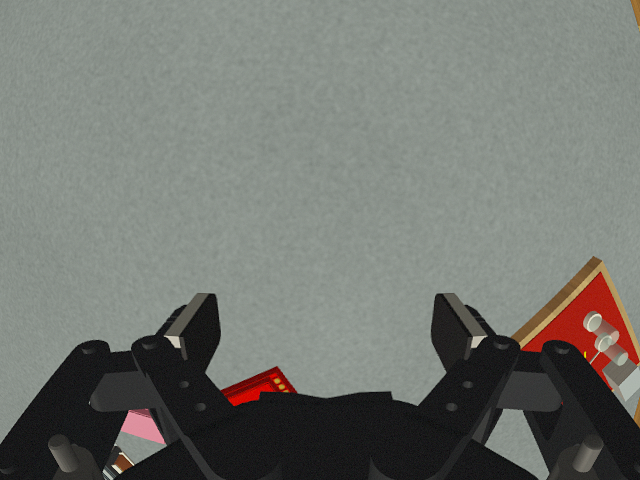

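```bash
cat >> h.py <<'E'
def p2w(s,uv,z):
    """pinhole pixels -> world points on plane z"""
    M=R.from_rotvec(np.ravel(s['rvec'])).as_matrix(); t=np.ravel(s['tvec'])
    uv=np.atleast_2d(uv).astype(float); K=s['camera_matrix']
    d=np.c_[(uv[:,0]-K[0,2])/K[0,0],(uv[:,1]-K[1,2])/K[1,1],np.ones(len(uv))]
    d=d@M; o=-M.T@t
    return o+d*((z-o[2])/d[:,2])[:,None]
E
python3 - <<'E'
from h import *
s=snap('top')
im=s['pixels']
for t,z,near in [('board',.018,(.68,0)),('rectifier_mid',.03,(.497,.368)),('heatsink_mid',.032,(.5,-.384)),('transformer_mid',.05,(.476,.138)),('capacitor_mid',.075,(.475,-.15)),('inlet',.04,(.665,.19)),('output',.04,(.70,-.185))]:
    for d in ctrl.outline_of(t,'top'):
        m=d['mask'].astype(np.uint8)
        ys,xs=np.nonzero(m); w=p2w(s,np.c_[xs,ys],z)[:,:2]
        if np.hypot(*(w.mean(0)-near))>.06: continue
        (c,sz,a)=cv2.minAreaRect((w*1000).astype(np.float32))
        print(t,round(d['conf'],2),'ctr',np.round(c,1),'size',np.round(sz,1),'ang',round(a,1),'area',m.sum())
big=cv2.resize(im[160:360,60:540],None,fx=1.66,fy=1.66,interpolation=cv2.INTER_CUBIC)
for n,(x,y) in dict(tr=(262,293),re=(161,281),hs=(491,285),cap=(389,293)).items(): pass
tiles=[cv2.resize(im[y-35:y+35,x-35:x+35],(390,290) if 0 else (290,290),interpolation=cv2.INTER_CUBIC) for x,y in [(262,293),(161,281),(491,285),(389,293)]]
cv2.imwrite('pics/tiles.png',np.vstack([np.hstack(tiles[:2]),np.hstack(tiles[2:])])[:,:,::-1])
E
```

```text
board 0.72 ctr [682.    3.1] size [121.3 460.4] ang 5.8 area 8918
rectifier_mid 0.7 ctr [499.7 363.6] size [59.5 92.2] ang 73.6 area 1066
heatsink_mid 0.93 ctr [ 503.8 -380.6] size [70.  71.2] ang 78.4 area 922
transformer_mid 0.8 ctr [478.6 135.2] size [76.9 54.2] ang 10.0 area 698
capacitor_mid 0.9 ctr [ 480.3 -140.7] size [67.7 58.7] ang 45.8 area 696
output 0.97 ctr [ 700.4 -184. ] size [58.6 55.4] ang 4.5 area 601
```

View pics/tiles.png

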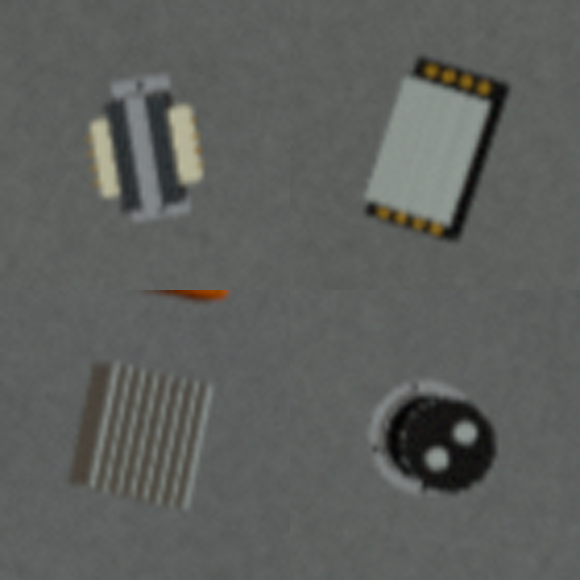

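```bash
cat >> h.py <<'E'
def T(Rm,p):
    t=np.eye(4);t[:3,:3]=Rm;t[:3,3]=p;return t
def tool():
    st=ctrl.sense(); return T(R.from_rotvec(st['orientation']).as_matrix(),st['eef_pos'])
def goal(x,y,z,deg):
    a=np.radians(deg); c,s=np.cos(a),np.sin(a)
    return T(np.array([[c,s,0],[s,-c,0],[0,0,-1.]]),[x,y,z])
def plan(g,n=None,start=None):
    """equal rows from measured pose to goal pose: yaw + translation, rounded"""
    cur=tool() if start is None else start; D=np.linalg.inv(cur)@g
    rv=R.from_matrix(D[:3,:3]).as_rotvec(); L=np.linalg.norm(D[:3,3])
    k=n or int(np.ceil(max(L/.045,np.linalg.norm(rv)/.145,1)))
    print('dist mm',(D[:3,3]*1e3).round(1),'rv',rv.round(3),'rows',k)
    P=cur.copy();rows=[]
    for i in range(k):
        D=np.linalg.inv(P)@g; rv=R.from_matrix(D[:3,:3]).as_rotvec()/(k-i)
        d=P[:3,:3].T@(g[:3,3]-P[:3,3])/(k-i)*100
        d=d.round(2);rv=rv.round(3);rows.append([*d,*rv])
        P=P@T(R.from_rotvec(rv).as_matrix(),d/100)
    for r in rows: print([float(v) for v in r])
def where():
    t=tool();x=t[:3,0];st=ctrl.sense()
    print('t',round(st['time_s'],2),'tcp mm',(t[:3,3]*1e3).round(1),'yaw',round(np.degrees(np.arctan2(x[1],x[0])),2),'tilt',np.degrees(np.arccos(-t[2,2])).round(2),'F',st['wrist_force'].round(1),'w',round(st['gripper_width'],4))
E
python3 - <<'E'
from h import *
s=ctrl.snapshot('wrist')
M=R.from_rotvec(np.ravel(s['rvec'])).as_matrix()
C=np.linalg.inv(T(M,np.ravel(s['tvec'])))
print((np.linalg.inv(tool())@C).round(4))
where()
plan(goal(.476,.137,.2,10))
E
```

```text
[[ 1.000e+00  1.000e-04  0.000e+00  1.000e-04]
 [-1.000e-04  9.648e-01  2.630e-01 -6.670e-02]
 [-0.000e+00 -2.630e-01  9.648e-01 -1.175e-01]
 [ 0.000e+00  0.000e+00  0.000e+00  1.000e+00]]
t 1.5 tcp mm [157.6 579.  256.3] yaw 74.77 tilt 0.01 F [ 0.3 -1.2  0.5] w 0.0851
dist mm [-342.8  423.3   56.3] rv [-0.   -0.    1.13] rows 13
[-2.64, 3.26, 0.43, -0.0, -0.0, 0.087]
[-2.34, 3.47, 0.43, -0.0, -0.0, 0.087]
[-2.03, 3.66, 0.43, -0.0, -0.0, 0.087]
[-1.71, 3.83, 0.43, -0.0, -0.0, 0.087]
[-1.37, 3.96, 0.43, -0.0, -0.0, 0.087]
[-1.02, 4.06, 0.44, -0.0, -0.0, 0.087]
[-0.66, 4.14, 0.43, -0.0, -0.0, 0.087]
[-0.3, 4.18, 0.44, -0.0, -0.0, 0.087]
[0.06, 4.19, 0.43, -0.0, -0.0, 0.087]
[0.43, 4.17, 0.44, -0.0, -0.0, 0.087]
[0.79, 4.11, 0.43, -0.0, -0.0, 0.087]
[1.14, 4.03, 0.44, -0.0, -0.0, 0.087]
[1.49, 3.92, 0.43, -0.0, -0.0, 0.086]
```

Request:
arm_command(series=[[[-2.64,3.26,0.43,0,0,0.087,8.5],[-2.34,3.47,0.43,0,0,0.087,8.5],[-2.03,3.66,0.43,0,0,0.087,8.5],[-1.71,3.83,0.43,0,0,0.087,8.5],[-1.37,3.96,0.43,0,0,0.087,8.5],[-1.02,4.06,0.44,0,0,0.087,8.5],[-0.66,4.14,0.43,0,0,0.087,8.5],[-0.3,4.18,0.44,0,0,0.087,8.5]]])

```text
time_s: 2.3
eef_pos: [0.3549, 0.2996, 0.2201]
orientation: [-3.003, -0.916, -0.004]
wrist_force: [0.6, 1.0, 0.7]
gripper_width: 0.0849
```

```bash
python3 -c "
from h import *
where();plan(goal(.476,.137,.2,10))"
```

```text
t 2.3 tcp mm [354.9 299.6 220.1] yaw 33.91 tilt 0.19 F [0.6 1.  0.7] w 0.0849
dist mm [  9.8 202.5  19.9] rv [-0.001 -0.003  0.417] rows 5
[0.2, 4.05, 0.4, -0.0, -0.001, 0.083]
[0.53, 4.02, 0.4, -0.0, -0.0, 0.084]
[0.87, 3.96, 0.4, -0.0, -0.001, 0.083]
[1.19, 3.88, 0.39, -0.001, -0.0, 0.084]
[1.51, 3.76, 0.4, -0.0, -0.001, 0.083]
```

Request:
arm_command(series=[[[0.2,4.05,0.4,0,0,0.083,8.5],[0.53,4.02,0.4,0,0,0.084,8.5],[0.87,3.96,0.4,0,-0.001,0.083,8.5],[1.19,3.88,0.39,0,0,0.084,8.5],[1.51,3.76,0.4,0,-0.001,0.083,8.5],[0,0,0,0,0,0,8.5]]])

```text
time_s: 2.9
eef_pos: [0.4809, 0.1246, 0.1998]
orientation: [-3.131, -0.234, -0.007]
wrist_force: [0.7, 0.1, -0.4]
gripper_width: 0.0848
```

```bash
cat >> h.py <<'E'
def fish(s,P):
    """world -> wrist pixel"""
    M=R.from_rotvec(np.ravel(s['rvec'])).as_matrix(); K=s['camera_matrix']
    c=np.atleast_2d(P)@M.T+np.ravel(s['tvec']); rr=np.hypot(c[:,0],c[:,1]); th=np.arctan2(rr,c[:,2])
    k=th/np.maximum(rr,1e-9); return np.c_[K[0,0]*k*c[:,0]+K[0,2],K[1,1]*k*c[:,1]+K[1,2]]
def f2w(s,uv,z):
    """wrist pixels -> world on plane z"""
    M=R.from_rotvec(np.ravel(s['rvec'])).as_matrix(); t=np.ravel(s['tvec']); K=s['camera_matrix']
    uv=np.atleast_2d(uv).astype(float); a=(uv[:,0]-K[0,2])/K[0,0]; b=(uv[:,1]-K[1,2])/K[1,1]
    th=np.hypot(a,b); q=np.sin(th)/np.maximum(th,1e-9); d=np.c_[q*a,q*b,np.cos(th)]@M; o=-M.T@t
    return o+d*((z-o[2])/d[:,2])[:,None]
def box(c,deg,sx,sy,z):
    a=np.radians(deg);Rm=np.array([[np.cos(a),-np.sin(a)],[np.sin(a),np.cos(a)]])
    q=np.array([[1,1],[-1,1],[-1,-1],[1,-1]])*[sx/2,sy/2]@Rm.T+c
    return np.c_[q,np.full(4,z)]
def overlay(s,boxes,f,proj=fish):
    im=s['pixels'][:,:,::-1].copy()
    for i,b in enumerate(boxes):
        e=np.vstack([np.linspace(b[j],b[(j+1)%len(b)],12) for j in range(len(b))])
        cv2.polylines(im,[np.round(proj(s,e)*8).astype(np.int32)],True,[(0,255,0),(0,255,255),(255,0,255),(0,128,255)][i%4],1,cv2.LINE_AA,3)
    cv2.imwrite('pics/'+f,im)
E
python3 - <<'E'
from h import *
where()
s=snap('wrist')
for d in ctrl.spot_point('transformer_mid','wrist'): print(d['conf'],c2w(s,d['at']).round(4))
c=(.476,.137)
overlay(s,[box(c,10,.06,.032,.05),box(c,10,.078,.032,0)],'w1.png')
E
```

```text
t 2.9 tcp mm [480.9 124.6 199.8] yaw 8.53 tilt 0.26 F [ 0.7  0.1 -0.4] w 0.0848
0.9 [0.4749 0.1338 0.0226]
```

View pics/w1.png

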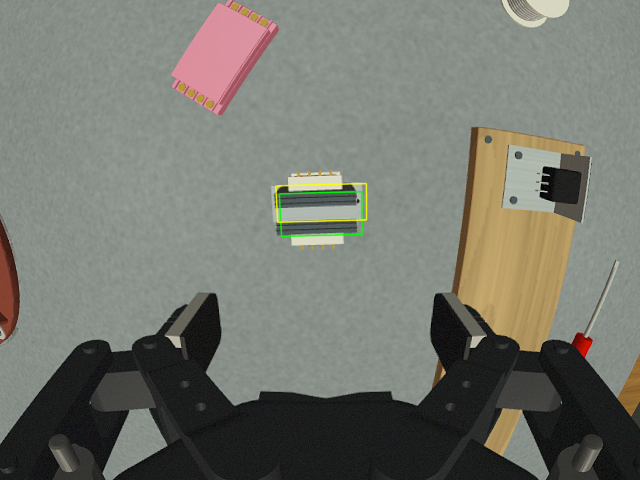

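```bash
cat >> h.py <<'E'
def zoom(f,x0,y0,x1,y1,k,out):
    im=cv2.imread('pics/'+f)[y0:y1,x0:x1]; cv2.imwrite('pics/'+out,cv2.resize(im,None,fx=k,fy=k,interpolation=cv2.INTER_CUBIC))
E
python3 - <<'E'
from h import *
where()
s=snap('wrist','w2.png')
for d in ctrl.spot_point('transformer_mid','wrist'): print(d['conf'],c2w(s,d['at']).round(4))
c=(.4735,.138)
overlay(s,[box(c,9.5,.06,.032,.05),box(c,9.5,.078,.032,0)],'w2o.png')
zoom('w2.png',250,150,390,270,5,'w2z.png')
zoom('w2o.png',250,150,390,270,5,'w2oz.png')
E
```

```text
t 3.0 tcp mm [479.1 127.4 200.4] yaw 8.86 tilt 0.26 F [0.3 0.3 0.2] w 0.0852
0.78 [0.4759 0.133  0.0208]
```

View pics/w2oz.png

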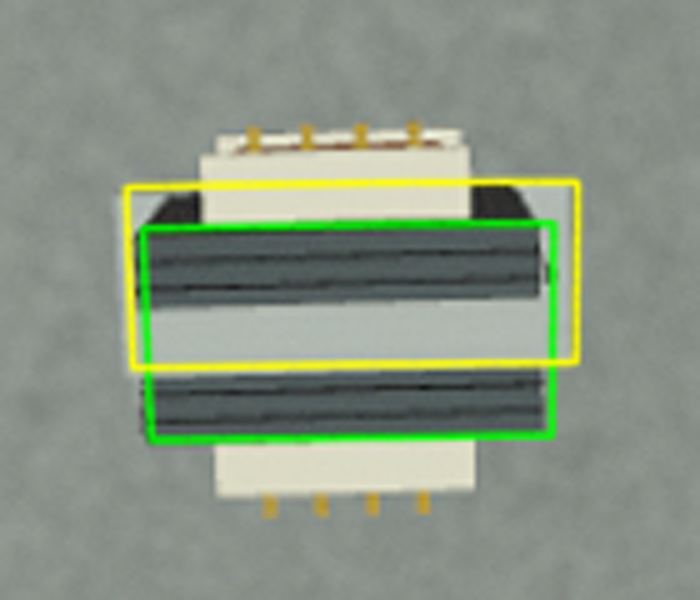

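View pics/w2z.png

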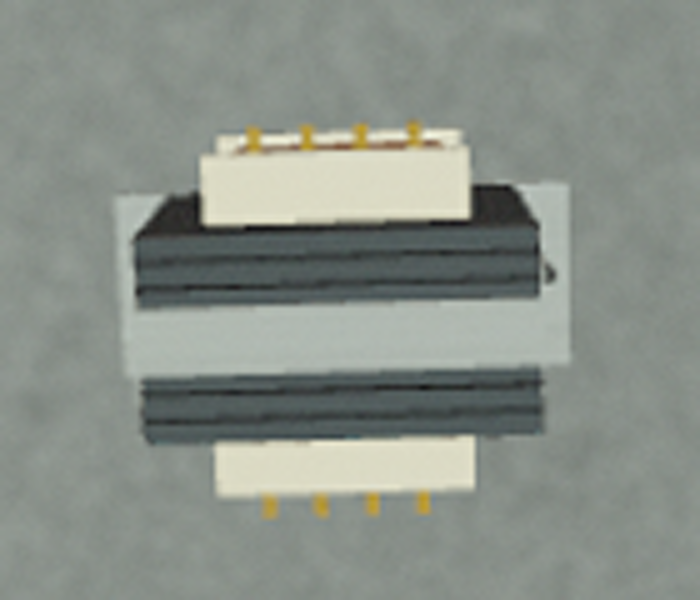

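```bash
python3 -c "
from h import *
where();plan(goal(.4722,.1374,.12,10.2),3)"
```

```text
t 3.1 tcp mm [478.6 128.8 200.7] yaw 9.02 tilt 0.29 F [0.3 0.1 0. ] w 0.085
dist mm [-5.3 -9.3 80.7] rv [-0.002 -0.004 -0.021] rows 3
[-0.18, -0.31, 2.69, -0.001, -0.001, -0.007]
[-0.17, -0.31, 2.69, -0.001, -0.002, -0.007]
[-0.16, -0.32, 2.69, -0.0, -0.001, -0.007]
```

Request:
arm_command(series=[[[-0.18,-0.31,2.7,-0.001,-0.001,-0.007,8.5],[-0.17,-0.31,2.7,-0.001,-0.002,-0.007,8.5],[-0.16,-0.32,2.7,0,-0.001,-0.007,8.5],[0,0,0,0,0,0,8.5],[0,0,0,0,0,0,8.5]]])

```text
time_s: 3.6
eef_pos: [0.4707, 0.1432, 0.1206]
orientation: [-3.127, -0.299, -0.008]
wrist_force: [-0.9, -0.9, 0.9]
gripper_width: 0.085
```

```bash
python3 -c "
from h import *
where();plan(goal(.4722,.1374,.037,10.2),4)"
```

```text
t 3.6 tcp mm [470.7 143.2 120.6] yaw 10.94 tilt 0.3 F [-0.9 -0.9  0.9] w 0.085
dist mm [-0.1  6.  83.6] rv [-0.    -0.005  0.013] rows 4
[-0.0, 0.15, 2.09, -0.0, -0.001, 0.003]
[-0.0, 0.15, 2.09, -0.0, -0.001, 0.003]
[0.0, 0.15, 2.09, -0.0, -0.002, 0.003]
[0.01, 0.15, 2.09, -0.0, -0.001, 0.004]
```

Request:
arm_command(series=[[[0,0.3,2.3,0,-0.003,0.006,8.5],[0,0.1,2.3,0,-0.002,0.003,8.5],[0,0,1.2,0,0,0,8.5],[0,0,0,0,0,0,8.5],[0,0,0,0,0,0,8.5]]])

```text
time_s: 4.1
eef_pos: [0.4758, 0.1412, 0.0696]
orientation: [3.127, 0.291, 0.017]
wrist_force: [0.7, 0.0, -0.1]
gripper_width: 0.0852
```

```bash
python3 - <<'E'
from h import *
where();plan(goal(.4722,.1374,.037,10.2),3)
s=snap('wrist','w3.png'); where()
E
```

```text
t 4.1 tcp mm [475.8 141.2  69.6] yaw 10.63 tilt 0.61 F [ 0.7  0.  -0.1] w 0.0852
dist mm [-4.6  3.  32.6] rv [ 0.001 -0.01   0.008] rows 3
[-0.15, 0.1, 1.09, 0.0, -0.003, 0.003]
[-0.15, 0.1, 1.08, 0.001, -0.004, 0.002]
[-0.14, 0.1, 1.09, 0.0, -0.003, 0.003]
t 4.15 tcp mm [475.9 141.2  69.7] yaw 10.63 tilt 0.62 F [-0.7 -0.3  1.2] w 0.085
```

View pics/w3.png

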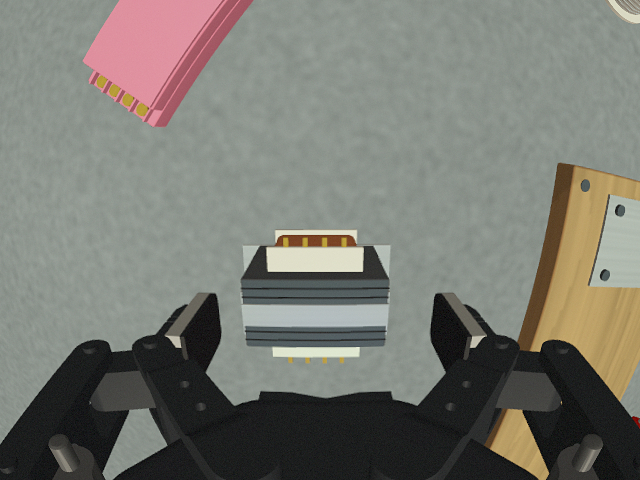

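Request:
arm_command(series=[[[-0.2,0.1,1.1,0,-0.006,0.004,8.5],[-0.15,0.1,1.1,0,-0.006,0.003,8.5],[-0.1,0.1,0.9,0,0,0,8.5],[0,0,0,0,0,0,8.5],[0,0,0,0,0,0,8.5]]])

```text
time_s: 4.65
eef_pos: [0.4729, 0.137, 0.0379]
orientation: [3.127, 0.279, 0.0]
wrist_force: [-0.5, 1.1, -0.1]
gripper_width: 0.085
```

```bash
python3 - <<'E'
from h import *
where();plan(goal(.4722,.1374,.037,10.2),3)
s=snap('wrist','w4.png'); where()
E
```

```text
t 4.65 tcp mm [472.9 137.   37.9] yaw 10.2 tilt 0.11 F [-0.5  1.1 -0.1] w 0.085
dist mm [-0.7 -0.5  0.9] rv [ 0.002 -0.    -0.   ] rows 3
[-0.02, -0.02, 0.03, 0.001, -0.0, -0.0]
[-0.02, -0.01, 0.03, 0.0, -0.0, -0.0]
[-0.03, -0.02, 0.03, 0.001, -0.0, -0.0]
t 4.7 tcp mm [472.8 137.1  37.8] yaw 10.2 tilt 0.11 F [-0.4  0.9 -0.5] w 0.0848
```

View pics/w4.png

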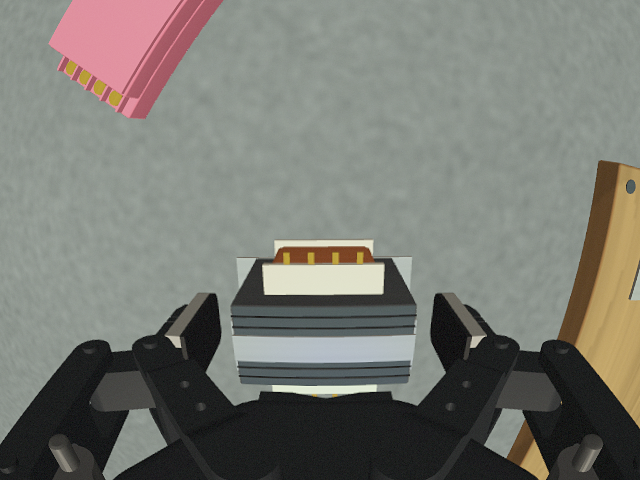

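Request:
arm_command(series=[[[0,0,0,0,0,0,5.5],[0,0,0,0,0,0,5.5],[0,0,0,0,0,0,5.5],[0,0,0,0,0,0,5.5],[0,0,0,0,0,0,5.5]]])

```text
time_s: 5.2
eef_pos: [0.473, 0.1371, 0.0385]
orientation: [3.127, 0.279, 0.001]
wrist_force: [-0.2, -0.5, -0.6]
gripper_width: 0.0591
```

```bash
python3 - <<'E'
from h import *
where()
s=snap('wrist','w5.png'); where()
E
```

```text
t 5.2 tcp mm [473.  137.1  38.5] yaw 10.2 tilt 0.12 F [-0.2 -0.5 -0.6] w 0.0591
t 5.25 tcp mm [473.  137.1  38.5] yaw 10.2 tilt 0.12 F [ 0.5 -1.  -1.9] w 0.0591
```

View pics/w5.png

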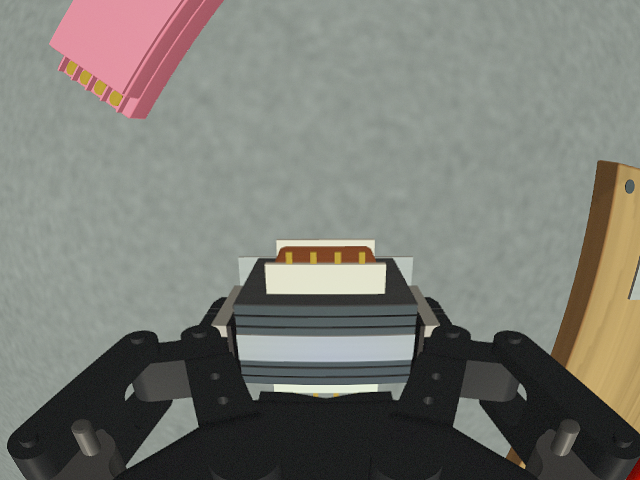

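```bash
python3 - <<'E'
from h import *
s=snap('wrist')
c=(.473,.1371)
overlay(s,[box(c,10.2,.06,.032,.05),box(c,10.2,.078,.032,0.0015)],'w5o.png')
zoom('w5o.png',210,220,440,400,3.3,'w5oz.png')
E
```

```text
(no output)
```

View pics/w5oz.png

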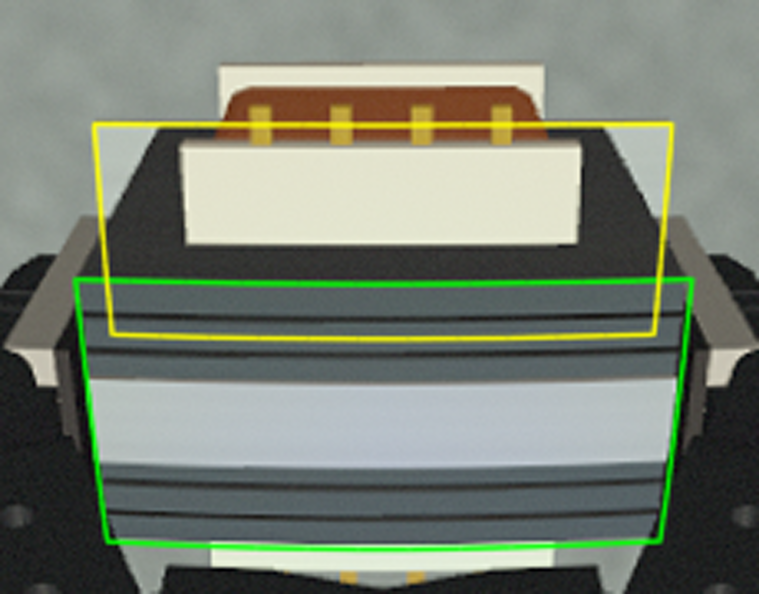

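Request:
arm_command(series=[[[0,0,-1,0,0,0,5.5],[0,0,-3,0,0,0,5.5],[0,0,-4,0,0,0,5.5],[0,0,-3,0,0,0,5.5],[0,0,0,0,0,0,5.5]]])

```text
time_s: 5.8
eef_pos: [0.4695, 0.1374, 0.1506]
orientation: [3.128, 0.279, -0.012]
wrist_force: [0.6, 0.9, -6.4]
gripper_width: 0.0594
```

```bash
python3 - <<'E'
from h import *
where()
c=np.array([.682,.0031]); a=np.radians(5.75); by=np.array([-np.sin(a),np.cos(a)])
t=c+.095*by;print(t)
plan(goal(*t,.16,5.75))
E
```

```text
t 5.8 tcp mm [469.5 137.4 150.6] yaw 10.21 tilt 0.44 F [ 0.6  0.9 -6.4] w 0.0594
[0.67248213 0.09762201]
dist mm [192.6  75.1 -10.9] rv [0.001 0.008 0.078] rows 5
[3.85, 1.5, -0.22, 0.0, 0.002, 0.016]
[3.88, 1.44, -0.21, 0.0, 0.001, 0.015]
[3.9, 1.38, -0.2, 0.0, 0.002, 0.016]
[3.92, 1.32, -0.2, 0.0, 0.001, 0.015]
[3.94, 1.26, -0.19, 0.001, 0.002, 0.016]
```

Request:
arm_command(series=[[[3.85,1.5,-0.22,0,0.002,0.016,5.5],[3.88,1.44,-0.21,0,0.001,0.015,5.5],[3.9,1.38,-0.2,0,0.002,0.016,5.5],[3.92,1.32,-0.2,0,0.001,0.015,5.5],[2.5,0.8,-0.1,0,0.002,0.016,5.5],[0,0,0,0,0,0,5.5],[0,0,0,0,0,0,5.5]]])

```text
time_s: 6.5
eef_pos: [0.6581, 0.0995, 0.1441]
orientation: [-3.137, -0.154, 0.024]
wrist_force: [-0.1, 1.2, -5.9]
gripper_width: 0.0589
```

```bash
cat >> h.py <<'E'
B0=np.array([.682,.0031]); BA=5.75
def slot(k,b=None,a=None):
    b=B0 if b is None else b; a=np.radians(BA if a is None else a)
    return b+k*np.array([-np.sin(a),np.cos(a)])
E
python3 - <<'E'
from h import *
where()
plan(goal(*slot(.095),.16,5.75))
s=snap('wrist')
overlay(s,[box(B0,5.75,.12,.46,.018),box(slot(.19),5.75,.06,.056,.018),box(slot(.095),BA,.078,.032,.018)],'w6.png')
t=snap('top')
pp=lambda s,P: cv2.projectPoints(np.array(P),np.array(s['rvec']),np.array(s['tvec']),s['camera_matrix'],None)[0][:,0]
overlay(t,[box(B0,5.75,.12,.46,.018)],'t6.png',pp)
zoom('t6.png',200,150,440,260,3.3,'t6z.png')
for n in ['board','inlet','output']:
  for d in ctrl.spot_point(n,'wrist'): print(n,d['conf'],c2w(s,d['at']).round(4))
E
```

```text
t 6.5 tcp mm [658.1  99.5 144.1] yaw 5.62 tilt 0.86 F [-0.1  1.2 -5.9] w 0.0589
dist mm [ 13.9   3.3 -16.1] rv [-0.002  0.015 -0.002] rows 1
[1.39, 0.33, -1.61, -0.002, 0.015, -0.002]
inlet 0.83 [0.6596 0.1954 0.0155]
output 0.63 [ 0.8029  0.0323 -0.0015]
```

View pics/w6.png

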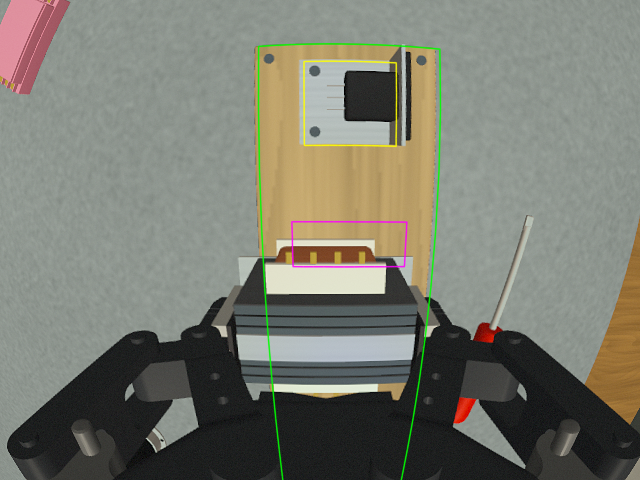

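View pics/t6z.png

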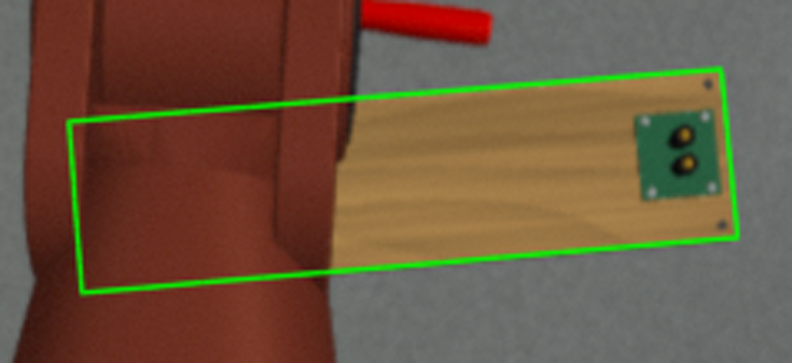

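```bash
python3 - <<'E'
from h import *
zoom('w6.png',235,30,455,240,3.6,'w6z.png')
E
```

```text
(no output)
```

View pics/w6z.png

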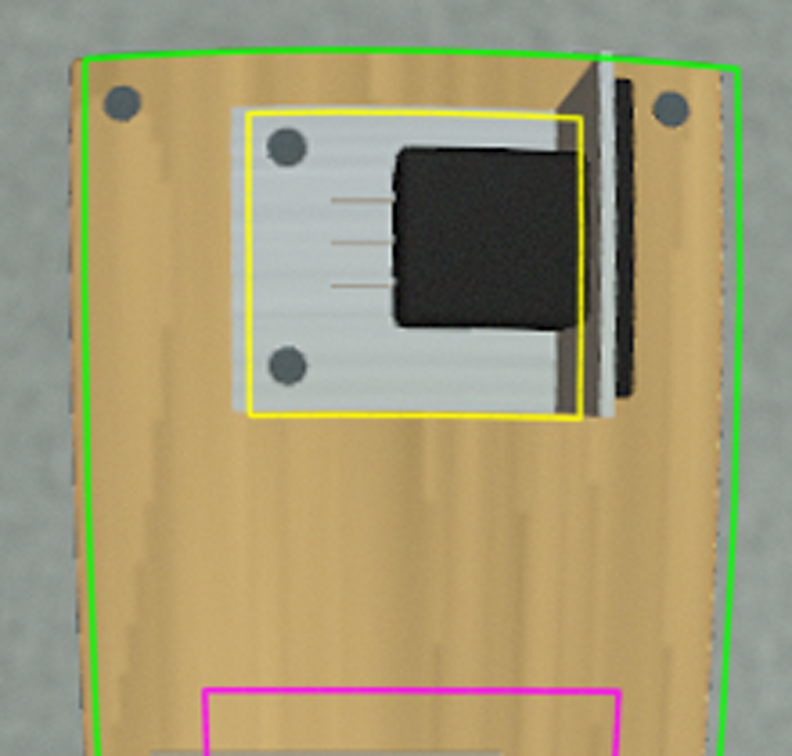

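```bash
sed -i 's/^B0=.*/B0=np.array([.6794,.0035]); BA=5.75/' h.py
python3 - <<'E'
from h import *
where(); print(slot(.095))
plan(goal(*slot(.095),.1,BA),3)
E
```

```text
t 6.75 tcp mm [658.1 100.  146.7] yaw 5.66 tilt 0.68 F [ 0.3 -0.5 -5.1] w 0.0589
[0.66988213 0.09802201]
dist mm [12.1  3.2 46.5] rv [-0.001  0.012 -0.002] rows 3
[0.4, 0.11, 1.55, -0.0, 0.004, -0.001]
[0.4, 0.11, 1.55, -0.001, 0.004, -0.0]
[0.39, 0.1, 1.56, -0.0, 0.004, -0.001]
```

Request:
arm_command(series=[[[0.45,0.11,1.5,0,0.004,0,5.5],[0.4,0.11,1.5,0,0.004,0,5.5],[0.35,0.1,1.1,0,0.004,0,5.5],[0,0,0,0,0,0,5.5],[0,0,0,0,0,0,5.5]]])

```text
time_s: 7.25
eef_pos: [0.6697, 0.0985, 0.1015]
orientation: [-3.136, -0.157, -0.001]
wrist_force: [-0.0, -0.1, -5.3]
gripper_width: 0.0593
```

```bash

python3 - <<'E'
from h import *
where()
plan(goal(*slot(.095),.0575,BA),3)
s=snap('wrist'); where()
overlay(s,[box(B0,BA,.12,.46,.018),box(slot(.19),BA,.06,.056,.018)],'w7.png')
zoom('w7.png',200,30,480,240,2.8,'w7z.png')
E
```

```text
t 7.25 tcp mm [669.7  98.5 101.5] yaw 5.71 tilt 0.09 F [-0.  -0.1 -5.3] w 0.0593
dist mm [ 0.1  0.5 44. ] rv [-0.001 -0.001 -0.001] rows 3
[0.0, 0.02, 1.47, -0.0, -0.0, -0.0]
[0.01, 0.02, 1.47, -0.001, -0.0, -0.0]
[0.0, 0.01, 1.46, -0.0, -0.001, -0.001]
t 7.3 tcp mm [669.6  98.5 101.4] yaw 5.72 tilt 0.08 F [-0.6 -0.1 -7.1] w 0.059
```

View pics/w7z.png

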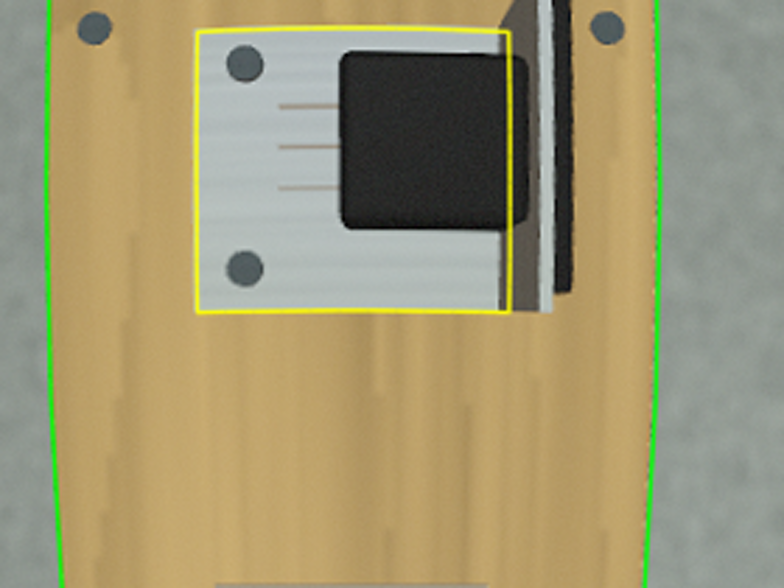

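Request:
arm_command(series=[[[0.02,0.05,1.6,0,0,0,5.5],[0,0,1.4,0,0,0,5.5],[0,0,0.6,0,0,0,5.5],[0,0,0.2,0,0,0,5.5],[0,0,0,0,0,0,5.5]]])

```text
time_s: 7.8
eef_pos: [0.6698, 0.0981, 0.0601]
orientation: [-3.136, -0.157, -0.001]
wrist_force: [0.3, 0.5, -6.5]
gripper_width: 0.0592
```

```bash

python3 - <<'E'
from h import *
where()
plan(goal(*slot(.095),.0565,BA),1)
E
```

```text
t 7.8 tcp mm [669.8  98.1  60.1] yaw 5.72 tilt 0.08 F [ 0.3  0.5 -6.5] w 0.0592
dist mm [0.1 0.1 3.6] rv [-0.001 -0.001 -0.001] rows 1
[0.01, 0.01, 0.36, -0.001, -0.001, -0.001]
```

Request:
arm_command(series=[[[0.01,0,0.2,0,0,0,5.5],[0,0,0.1,0,0,0,5.5],[0,0,0.08,0,0,0,5.5],[0,0,0,0,0,0,5.5]]])

```text
time_s: 8.2
eef_pos: [0.6707, 0.0981, 0.0573]
orientation: [-3.137, -0.157, -0.004]
wrist_force: [-0.2, 0.5, -6.4]
gripper_width: 0.0594
```

Request:
arm_command(series=[[[-0.06,0,0.08,0,-0.002,0,5.5],[0,0,0.08,0,0,0,5.5],[0,0,0.05,0,0,0,5.5]]])

```text
time_s: 8.5
eef_pos: [0.6704, 0.098, 0.0566]
orientation: [-3.137, -0.157, -0.002]
wrist_force: [-2.3, 0.2, -0.5]
gripper_width: 0.0592
```

Request:
arm_command(series=[[[0,0,0,0,0,0,6.5],[0,0,0,0,0,0,7.5],[0,0,0,0,0,0,8.0],[0,0,-1,0,0,0,8.0],[0,0,-3,0,0,0,8.0],[0,0,-4,0,0,0,8.0],[0,0,-3,0,0,0,8.0],[0,0,0,0,0,0,8.0]]])

```text
time_s: 9.3
eef_pos: [0.6716, 0.0978, 0.1758]
orientation: [-3.137, -0.157, -0.012]
wrist_force: [0.6, -0.1, 1.2]
gripper_width: 0.0798
```

```bash

python3 - <<'E'
from h import *
where()
s=snap('wrist')
overlay(s,[box(B0,BA,.12,.46,.018),box(slot(.19),BA,.06,.056,.018),box(slot(.095),BA,.06,.032,.068),box(slot(.095),BA,.078,.032,.018)],'w8.png')
plan(goal(.498,.366,.2,73.6))
E
```

```text
t 9.3 tcp mm [671.6  97.8 175.8] yaw 5.72 tilt 0.42 F [ 0.6 -0.1  1.2] w 0.0798
dist mm [-145.4 -284.1  -26.9] rv [ 0.003 -0.005 -1.185] rows 9
[-1.62, -3.16, -0.3, 0.0, -0.001, -0.132]
[-1.19, -3.34, -0.3, 0.0, -0.0, -0.132]
[-0.74, -3.47, -0.3, 0.0, -0.001, -0.132]
[-0.27, -3.53, -0.3, 0.0, -0.0, -0.131]
[0.19, -3.54, -0.3, 0.001, -0.0, -0.132]
[0.66, -3.49, -0.29, 0.001, -0.001, -0.131]
[1.11, -3.37, -0.29, 0.0, -0.001, -0.132]
[1.54, -3.19, -0.29, 0.0, -0.0, -0.131]
[1.94, -2.97, -0.29, 0.001, -0.0, -0.132]
```

View pics/w8.png

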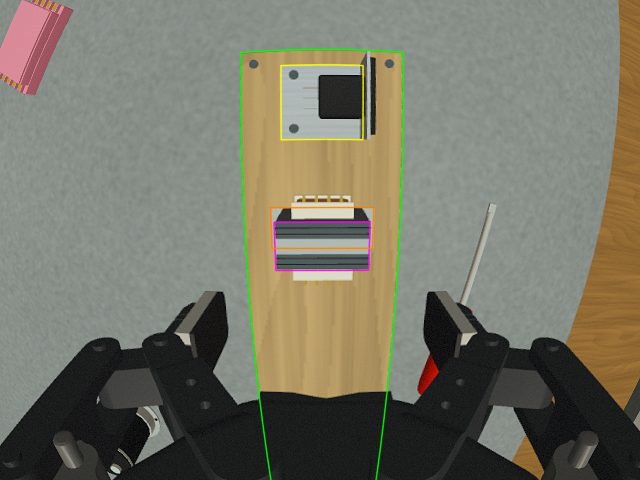

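Request:
arm_command(series=[[[-1.62,-3.16,-0.3,0,0,-0.132,8.5],[-1.19,-3.34,-0.3,0,0,-0.132,8.5],[-0.74,-3.47,-0.3,0,0,-0.132,8.5],[-0.27,-3.53,-0.3,0,0,-0.131,8.5],[0.19,-3.54,-0.3,0,0,-0.132,8.5],[0.66,-3.49,-0.3,0,0,-0.131,8.5],[1.11,-3.37,-0.3,0,0,-0.132,8.5],[1.3,-2.2,-0.2,0,0,-0.1,8.5]]])

```text
time_s: 10.15
eef_pos: [0.5154, 0.331, 0.1912]
orientation: [2.632, 1.714, -0.001]
wrist_force: [0.7, -1.0, 0.4]
gripper_width: 0.0851
```

```bash

python3 - <<'E'
from h import *
where()
plan(goal(.498,.366,.2,73.6),2)
E
```

```text
t 10.15 tcp mm [515.4 331.  191.2] yaw 66.16 tilt 0.05 F [ 0.7 -1.   0.4] w 0.0851
dist mm [ 25.  -30.   -8.8] rv [ 0.     0.001 -0.13 ] rows 2
[1.25, -1.5, -0.44, 0.0, 0.0, -0.065]
[1.35, -1.42, -0.44, 0.0, 0.001, -0.065]
```

Request:
arm_command(series=[[[1.25,-1.3,-0.4,0,0,-0.055,8.5],[0.3,-0.3,0,0,0,-0.015,8.5],[0,0,0,0,0,0,8.5],[0,0,0,0,0,0,8.5]]])

```text
time_s: 10.55
eef_pos: [0.5036, 0.354, 0.1929]
orientation: [-2.564, -1.816, 0.006]
wrist_force: [0.6, 0.0, -0.2]
gripper_width: 0.0849
```

```bash

python3 - <<'E'
from h import *
where()
s=snap('wrist'); where()
c=(.495,.3665)
overlay(s,[box(c,-16.4,.07,.05,.03),box(c,-16.4,.09,.05,.0)],'w9.png')
for d in ctrl.spot_point('rectifier_mid','wrist'): print(d['conf'],c2w(s,d['at']).round(4))
zoom('w9.png',220,100,420,300,3,'w9z.png')
E
```

```text
t 10.55 tcp mm [503.6 354.  192.9] yaw 70.61 tilt 0.23 F [ 0.6  0.  -0.2] w 0.0849
t 10.6 tcp mm [503.6 353.8 192.7] yaw 70.59 tilt 0.24 F [-0.7  0.4 -0.6] w 0.0852
0.9 [0.3761 0.2518 0.0176]
0.86 [0.4967 0.5047 0.0088]
0.78 [0.4991 0.369  0.0156]
0.66 [0.6347 0.5149 0.0138]
```

View pics/w9z.png

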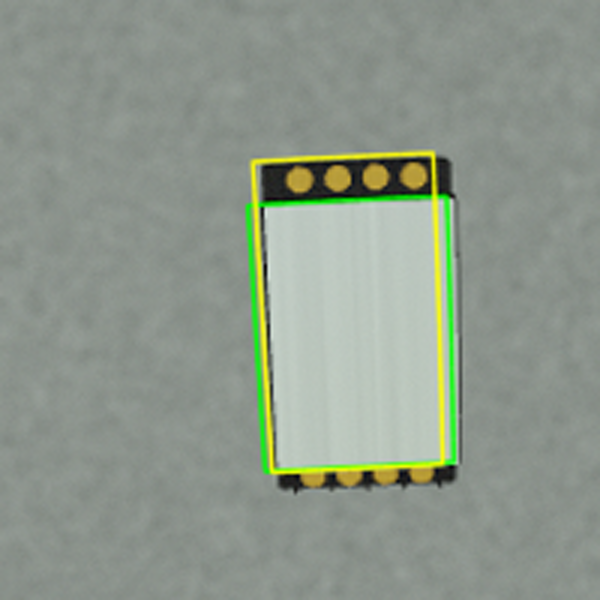

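```bash

python3 - <<'E'
from h import *
where()
plan(goal(.4956,.3681,.10,72.4),4)
E
```

```text
t 10.65 tcp mm [503.8 353.7 192.9] yaw 70.59 tilt 0.23 F [-0.  -0.   0.8] w 0.0847
dist mm [ 11.2 -12.3  92.9] rv [-0.003  0.003 -0.032] rows 4
[0.28, -0.31, 2.32, -0.001, 0.001, -0.008]
[0.28, -0.31, 2.32, -0.001, 0.001, -0.008]
[0.28, -0.31, 2.33, -0.0, 0.001, -0.008]
[0.28, -0.3, 2.32, -0.001, 0.0, -0.008]
```

Request:
arm_command(series=[[[0.3,-0.31,2.4,-0.001,0.001,-0.008,8.5],[0.3,-0.31,2.4,-0.001,0.001,-0.008,8.5],[0.3,-0.31,2.4,0,0.001,-0.008,8.5],[0.2,-0.25,1.4,0,0,-0.008,8.5],[0,0,0,0,0,0,8.5],[0,0,0,0,0,0,8.5]]])

```text
time_s: 11.25
eef_pos: [0.4995, 0.3639, 0.105]
orientation: [2.543, 1.844, 0.002]
wrist_force: [0.5, -0.2, 0.5]
gripper_width: 0.0847
```

```bash

python3 - <<'E'
from h import *
where()
s=snap('wrist'); 
c=(.4956,.3681)
overlay(s,[box(c,-17.6,.07,.05,.03),box(c,-17.6,.09,.05,.0)],'w10.png')
zoom('w10.png',190,100,450,400,2,'w10z.png')
plan(goal(.4956,.3681,.031,72.4),4)
E
```

```text
t 11.25 tcp mm [499.5 363.9 105. ] yaw 71.89 tilt 0.1 F [ 0.5 -0.2  0.5] w 0.0847
dist mm [ 2.7 -5.2 74.1] rv [ 0.002 -0.001 -0.009] rows 4
[0.07, -0.13, 1.85, 0.0, -0.0, -0.002]
[0.07, -0.13, 1.85, 0.001, -0.0, -0.002]
[0.06, -0.13, 1.86, 0.0, -0.0, -0.002]
[0.07, -0.13, 1.85, 0.001, -0.001, -0.003]
```

View pics/w10z.png

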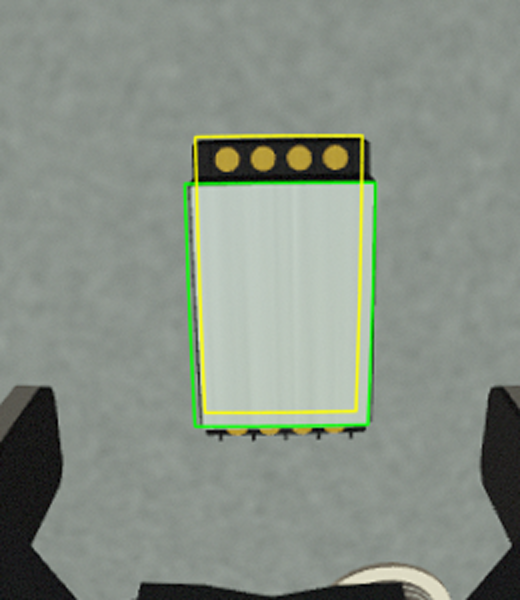

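Request:
arm_command(series=[[[0.1,-0.2,2.0,0,0,0,8.5],[0.1,-0.16,2.0,0,0,0,8.5],[0.08,-0.13,1.8,0,0,0,8.5],[0.03,-0.05,0.8,0,0,0,8.5],[0,0,0,0,0,0,8.5],[0,0,0,0,0,0,8.5]]])

```text
time_s: 11.9
eef_pos: [0.5016, 0.3699, 0.0462]
orientation: [2.543, 1.839, 0.021]
wrist_force: [0.1, -0.0, 0.5]
gripper_width: 0.0849
```

```bash

python3 - <<'E'
from h import *
where()
s=snap('wrist','w11.png'); 
plan(goal(.4958,.3684,.031,72),1)
E
```

```text
t 11.9 tcp mm [501.6 369.9  46.2] yaw 71.75 tilt 0.81 F [ 0.1 -0.   0.5] w 0.0849
dist mm [-3.5 -5.3 15.3] rv [ 0.011 -0.009 -0.004] rows 1
[-0.35, -0.53, 1.53, 0.011, -0.009, -0.004]
```

View pics/w11.png

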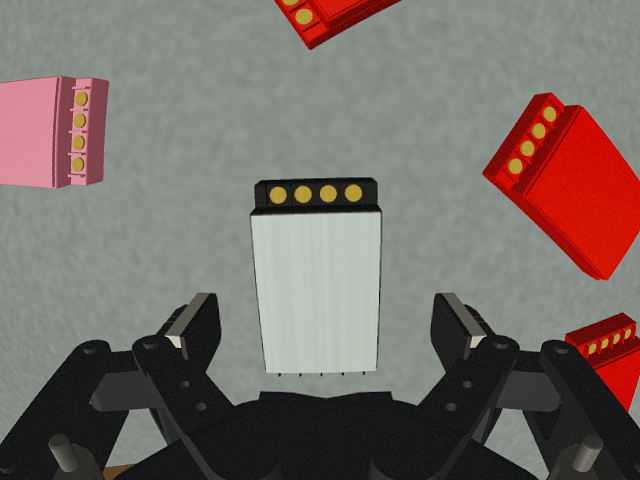

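Request:
arm_command(series=[[[-0.2,-0.25,0.7,0.006,-0.005,-0.002,8.5],[-0.15,-0.2,0.5,0.005,-0.004,-0.002,8.5],[0,0,0,0,0,0,8.5],[0,0,0,0,0,0,8.5]]])

```text
time_s: 12.35
eef_pos: [0.4974, 0.3684, 0.0357]
orientation: [2.541, 1.846, 0.003]
wrist_force: [0.2, 0.2, -0.6]
gripper_width: 0.085
```

```bash

python3 - <<'E'
from h import *
where()
plan(goal(.4958,.3684,.031,72),1)
E
```

```text
t 12.35 tcp mm [497.4 368.4  35.7] yaw 71.99 tilt 0.12 F [ 0.2  0.2 -0.6] w 0.085
dist mm [-0.5 -1.5  4.7] rv [ 0.002 -0.001 -0.   ] rows 1
[-0.05, -0.15, 0.47, 0.002, -0.001, -0.0]
```

Request:
arm_command(series=[[[-0.05,-0.15,0.45,0.002,-0.001,0,8.5],[0,0,0,0,0,0,8.5],[0,0,0,0,0,0,4.5],[0,0,0,0,0,0,4.5],[0,0,0,0,0,0,4.5],[0,0,0,0,0,0,4.5],[0,0,0,0,0,0,4.5],[0,0,0,0,0,0,4.5]]])

```text
time_s: 13.15
eef_pos: [0.4959, 0.3685, 0.0313]
orientation: [-2.541, -1.846, -0.001]
wrist_force: [0.1, 0.5, -0.3]
gripper_width: 0.0486
```

```bash

python3 - <<'E'
from h import *
where()
s=snap('wrist'); t=tool(); c=t[:2,3]; y=np.degrees(np.arctan2(t[1,0],t[0,0]))-90
overlay(s,[box(c,y,.07,.05,.03),box(c,y,.09,.05,.0)],'w12.png')
zoom('w12.png',200,170,450,400,2.5,'w12z.png')
E
```

```text
t 13.15 tcp mm [495.9 368.5  31.3] yaw 72.0 tilt 0.04 F [ 0.1  0.5 -0.3] w 0.0486
```

View pics/w12z.png

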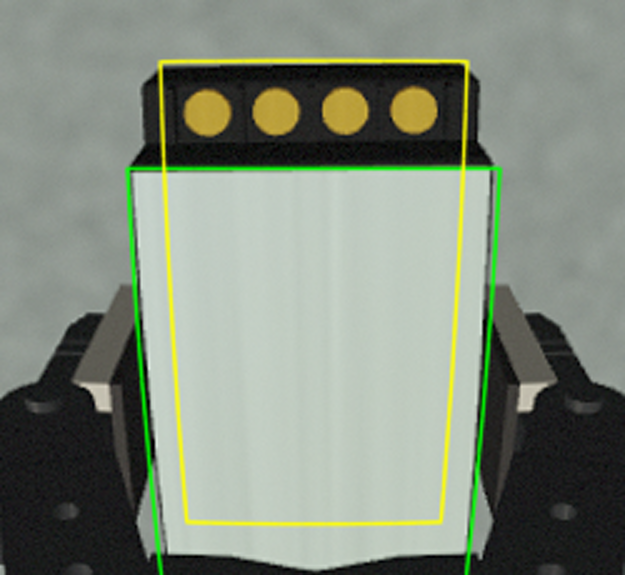

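Request:
arm_command(series=[[[0,0,-1,0,0,0,4.5],[0,0,-3,0,0,0,4.5],[0,0,-4,0,0,0,4.5],[0,0,-3,0,0,0,4.5],[0,0,0,0,0,0,4.5]]])

```text
time_s: 13.7
eef_pos: [0.4938, 0.3675, 0.1447]
orientation: [-2.54, -1.845, 0.007]
wrist_force: [0.5, 0.4, -2.5]
gripper_width: 0.0487
```

```bash

python3 - <<'E'
from h import *
where()
plan(goal(*slot(0),.15,BA+90))
E
```

```text
t 13.7 tcp mm [493.8 367.5 144.7] yaw 71.99 tilt 0.29 F [ 0.5  0.4 -2.5] w 0.0487
dist mm [-288.8  289.    -5.7] rv [-0.005  0.002 -0.415] rows 10
[-2.89, 2.89, -0.06, -0.0, 0.0, -0.041]
[-3.0, 2.77, -0.06, -0.001, 0.0, -0.042]
[-3.12, 2.64, -0.05, -0.0, 0.0, -0.041]
[-3.22, 2.51, -0.05, -0.001, 0.0, -0.042]
[-3.33, 2.37, -0.05, -0.0, 0.0, -0.041]
[-3.42, 2.24, -0.05, -0.001, 0.0, -0.042]
[-3.51, 2.09, -0.05, -0.0, 0.0, -0.041]
[-3.59, 1.94, -0.05, -0.001, 0.001, -0.042]
[-3.67, 1.79, -0.05, -0.0, 0.0, -0.041]
[-3.75, 1.64, -0.06, -0.001, 0.001, -0.042]
```

Request:
arm_command(series=[[[-2.89,2.89,-0.06,0,0,-0.041,4.5],[-3.0,2.77,-0.06,0,0,-0.042,4.5],[-3.12,2.64,-0.05,0,0,-0.041,4.5],[-3.22,2.51,-0.05,0,0,-0.042,4.5],[-3.33,2.37,-0.05,0,0,-0.041,4.5],[-3.42,2.24,-0.05,0,0,-0.042,4.5],[-3.51,2.09,-0.05,0,0,-0.041,4.5],[-3.59,1.94,-0.05,0,0,-0.042,4.5]]])

```text
time_s: 14.5
eef_pos: [0.6444, 0.072, 0.1421]
orientation: [-2.171, -2.259, 0.012]
wrist_force: [0.7, 0.6, -2.8]
gripper_width: 0.0492
```

```bash

python3 - <<'E'
from h import *
where()
plan(goal(*slot(0),.15,BA+90),2)
E
```

```text
t 14.5 tcp mm [644.4  72.  142.1] yaw 92.27 tilt 0.63 F [ 0.7  0.6 -2.8] w 0.0492
dist mm [-69.9  32.2  -8.3] rv [-0.011 -0.001 -0.061] rows 2
[-3.49, 1.61, -0.42, -0.006, -0.0, -0.03]
[-3.54, 1.5, -0.4, -0.005, -0.001, -0.031]
```

Request:
arm_command(series=[[[-3.4,1.6,-0.2,-0.006,0,-0.03,4.5],[-2.3,1.4,0,-0.005,0,-0.02,4.5],[0,0,0,0,0,0,4.5],[0,0,0,0,0,0,4.5]]])

```text
time_s: 14.9
eef_pos: [0.6779, 0.0085, 0.1381]
orientation: [-2.12, -2.312, 0.005]
wrist_force: [0.0, 0.6, -2.6]
gripper_width: 0.0491
```

```bash

python3 - <<'E'
from h import *
where()
s=snap('wrist')
for n in ['board','inlet','output','transformer_mid']:
  for d in ctrl.spot_point(n,'wrist'): print(n,d['conf'],c2w(s,d['at']).round(4))
overlay(s,[box(B0,BA,.12,.46,.018),box(slot(.19),BA,.06,.056,.018),box(slot(-.19),BA,.06,.056,.018),box(slot(.095),BA,.06,.032,.068)],'w13.png')
plan(goal(*slot(0),.09,BA+90),2)
E
```

```text
t 14.9 tcp mm [677.9   8.5 138.1] yaw 94.94 tilt 0.32 F [ 0.   0.6 -2.6] w 0.0491
board 0.67 [0.6829 0.0087 0.1218]
inlet 0.71 [0.664  0.1937 0.0162]
output 0.92 [ 0.6926 -0.1841  0.019 ]
transformer_mid 0.65 [0.6733 0.0939 0.04  ]
dist mm [-6.5  1.  49.4] rv [-0.004 -0.001 -0.012] rows 2
[-0.33, 0.05, 2.47, -0.002, -0.0, -0.006]
[-0.32, 0.04, 2.47, -0.002, -0.001, -0.006]
```

View pics/w13.png

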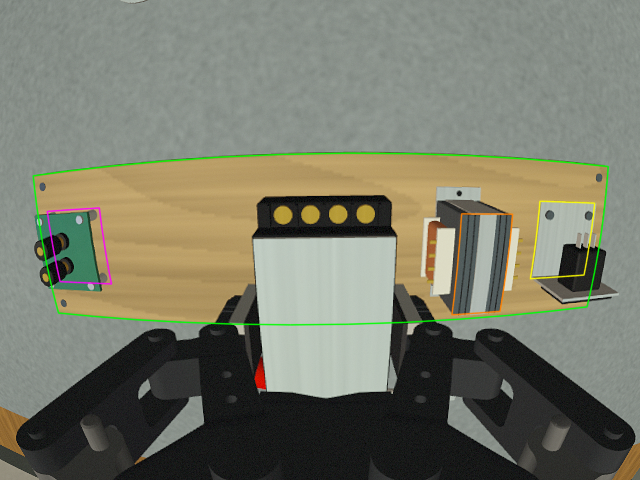

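Request:
arm_command(series=[[[-0.35,0.05,2.4,-0.002,0,-0.006,4.5],[-0.3,0.04,2.0,-0.002,0,-0.006,4.5],[-0.1,0,1.0,0,0,-0.002,4.5],[0,0,0,0,0,0,4.5],[0,0,0,0,0,0,4.5]]])

```text
time_s: 15.65
eef_pos: [0.6798, 0.0062, 0.0865]
orientation: [2.098, 2.336, 0.004]
wrist_force: [-0.5, -0.4, -1.4]
gripper_width: 0.0487
```

```bash

python3 - <<'E'
from h import *
where()
plan(goal(*slot(0),.0505,BA+90),2)
E
```

```text
t 15.65 tcp mm [679.8   6.2  86.5] yaw 96.16 tilt 0.2 F [-0.5 -0.4 -1.4] w 0.0487
dist mm [-2.7 -0.8 36. ] rv [ 0.004 -0.     0.007] rows 2
[-0.14, -0.04, 1.8, 0.002, -0.0, 0.004]
[-0.13, -0.04, 1.8, 0.001, -0.0, 0.003]
```

Request:
arm_command(series=[[[-0.15,-0.04,1.5,0.002,0,0.004,4.5],[-0.12,-0.04,1.0,0.002,0,0.003,4.5],[0,0,0.5,0,0,0,4.5],[0,0,0,0,0,0,4.5],[0,0,0,0,0,0,4.5]]])

```text
time_s: 16.15
eef_pos: [0.6803, 0.0036, 0.0559]
orientation: [2.107, 2.329, 0.001]
wrist_force: [-0.4, 0.2, -2.9]
gripper_width: 0.0489
```

```bash

python3 - <<'E'
from h import *
where()
plan(goal(*slot(0),.0493,BA+90),2)
E
```

```text
t 16.15 tcp mm [680.3   3.6  55.9] yaw 95.73 tilt 0.08 F [-0.4  0.2 -2.9] w 0.0489
dist mm [ 0.  -0.9  6.6] rv [ 0.001  0.    -0.   ] rows 2
[0.0, -0.04, 0.33, 0.001, 0.0, -0.0]
[0.0, -0.05, 0.33, 0.0, 0.0, -0.0]
```

Request:
arm_command(series=[[[0,-0.06,0.25,0.001,0,0,4.5],[0,-0.04,0.2,0,0,0,4.5],[0,0,0.1,0,0,0,4.5],[0,0,0,0,0,0,4.5]]])

```text
time_s: 16.55
eef_pos: [0.6798, 0.0033, 0.0509]
orientation: [2.107, 2.329, 0.001]
wrist_force: [-0.1, 0.3, -2.7]
gripper_width: 0.0488
```

Request:
arm_command(series=[[[-0.02,-0.02,0.1,0,0,0,4.5],[0,0,0.08,0,0,0,4.5],[0,0,0.05,0,0,0,4.5],[0,0,0,0,0,0,4.5]]])

```text
time_s: 16.95
eef_pos: [0.6799, 0.0031, 0.0495]
orientation: [2.106, 2.328, 0.002]
wrist_force: [-0.6, -0.0, -2.5]
gripper_width: 0.049
```

Request:
arm_command(series=[[[0,0.04,0.06,0,0,0,4.5],[0,0,0.05,0,0,0,4.5]]])

```text
time_s: 17.15
eef_pos: [0.6804, 0.0031, 0.0493]
orientation: [2.106, 2.328, 0.002]
wrist_force: [-3.8, 0.9, 4.0]
gripper_width: 0.049
```

Request:
arm_command(series=[[[0,0,0,0,0,0,5.5],[0,0,0,0,0,0,6.2],[0,0,0,0,0,0,6.5],[0,0,-1,0,0,0,6.5],[0,0,-3,0,0,0,6.5],[0,0,-4,0,0,0,6.5],[0,0,-3.5,0,0,0,6.5],[0,0,0,0,0,0,6.5]]])

```text
time_s: 17.95
eef_pos: [0.6799, 0.0032, 0.1699]
orientation: [2.106, 2.327, 0.003]
wrist_force: [1.3, 0.3, 0.8]
gripper_width: 0.0647
```

```bash

python3 - <<'E'
from h import *
where()
s=snap('wrist')
overlay(s,[box(B0,BA,.12,.46,.018),box(slot(.19),BA,.06,.056,.018),box(slot(0),BA,.07,.05,.048),box(slot(.095),BA,.06,.032,.068)],'w14.png')
plan(goal(.475,-.15,.22,BA))
print(ctrl.sense()['joint_positions'])
E
```

```text
t 17.95 tcp mm [679.9   3.2 169.9] yaw 95.73 tilt 0.2 F [1.3 0.3 0.8] w 0.0647
dist mm [-132.1 -218.4  -52.7] rv [ 1.00e-03 -0.00e+00  1.57e+00] rows 11
[-1.2, -1.99, -0.48, 0.0, -0.0, 0.143]
[-1.47, -1.79, -0.48, 0.0, -0.0, 0.143]
[-1.71, -1.57, -0.48, 0.0, -0.0, 0.143]
[-1.92, -1.31, -0.48, 0.0, -0.0, 0.143]
[-2.09, -1.02, -0.48, 0.0, -0.0, 0.143]
[-2.21, -0.71, -0.48, 0.0, -0.0, 0.143]
[-2.29, -0.39, -0.48, 0.0, -0.0, 0.142]
[-2.32, -0.06, -0.48, 0.0, -0.0, 0.143]
[-2.3, 0.27, -0.48, 0.0, -0.0, 0.142]
[-2.24, 0.59, -0.48, 0.0, -0.001, 0.143]
[-2.13, 0.91, -0.47, 0.001, -0.0, 0.142]
[-1.87145425e-01  3.47011774e-01  2.12324333e-01  1.43495835e+00
 -1.14255097e-04 -2.87111012e-01]
```

View pics/w14.png

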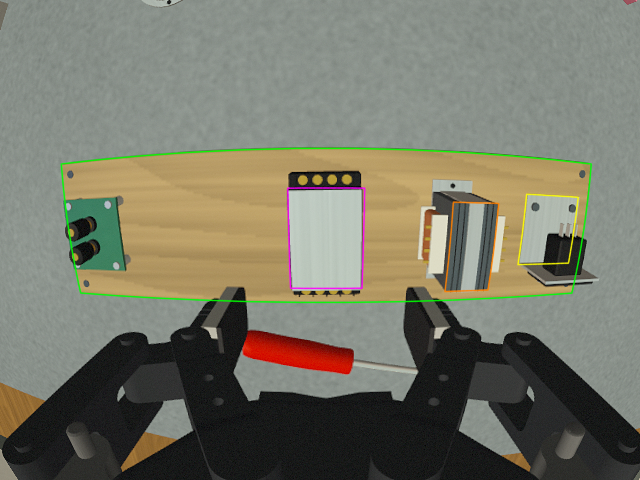

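```bash

python3 - <<'E'
from h import *
plan(goal(.475,-.15,.21,BA+90))
E
```

```text
dist mm [-132.1 -218.4  -42.7] rv [ 0.001  0.    -0.   ] rows 6
[-2.2, -3.64, -0.71, 0.0, 0.0, -0.0]
[-2.2, -3.64, -0.71, 0.0, 0.0, -0.0]
[-2.2, -3.64, -0.71, 0.0, 0.0, -0.0]
[-2.2, -3.64, -0.71, 0.0, 0.0, -0.0]
[-2.21, -3.64, -0.72, 0.001, 0.0, -0.0]
[-2.2, -3.64, -0.71, 0.0, 0.0, -0.0]
```

Request:
arm_command(series=[[[-2.2,-3.6,-0.8,0,0,0,8.5],[-2.2,-3.6,-0.7,0,0,0,8.5],[-2.2,-3.6,-0.7,0,0,0,8.5],[-2.2,-3.6,-0.7,0,0,0,8.5],[-2.2,-3.6,-0.7,0,0,0,8.5],[-1.2,-2.2,-0.4,0,0,0,8.5],[0,0,0,0,0,0,8.5],[0,0,0,0,0,0,8.5]]])

```text
time_s: 18.8
eef_pos: [0.4812, -0.1413, 0.2001]
orientation: [-2.101, -2.325, 0.006]
wrist_force: [-0.3, 0.1, 0.2]
gripper_width: 0.085
```

```bash
cat >> h.py <<'E'
def circ(c,r,z):
    a=np.linspace(0,2*np.pi,36,endpoint=False); return np.c_[c[0]+r*np.cos(a),c[1]+r*np.sin(a),np.full(36,z)]
E
python3 - <<'E'
from h import *
where()
s=snap('wrist')
for d in ctrl.spot_point('capacitor_mid','wrist'): print(d['conf'],c2w(s,d['at']).round(4))
c=(.472,-.151)
overlay(s,[circ(c,.025,.075),circ(c,.032,.0)],'w15.png')
E
```

```text
t 18.8 tcp mm [ 481.2 -141.3  200.1] yaw 95.79 tilt 0.52 F [-0.3  0.1  0.2] w 0.085
0.5 [0.6722 0.0963 0.0408]
```

View pics/w15.png

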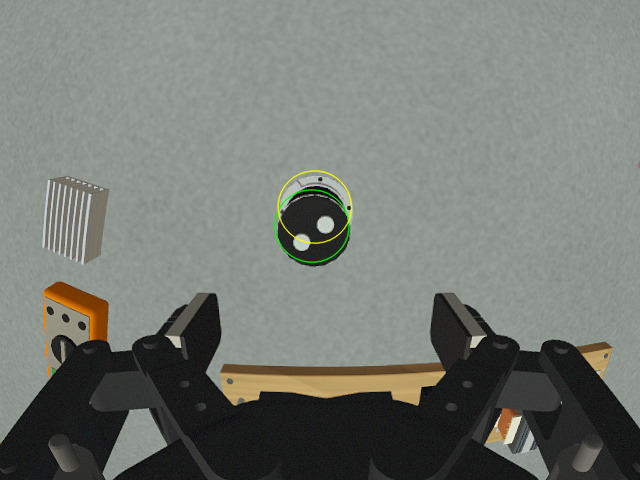

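```bash

python3 - <<'E'
from h import *
s=snap('wrist')
c=(.4745,-.151)
overlay(s,[circ(c,.025,.075),circ(c,.032,.0)],'w16.png')
zoom('w16.png',250,150,380,290,4,'w16z.png')
where()
plan(goal(*c,.12,BA+90),3)
E
```

```text
t 18.95 tcp mm [ 481.9 -140.6  200.1] yaw 95.9 tilt 0.54 F [ 1.3 -0.8 -0.1] w 0.0851
dist mm [-9.9 -7.7 80.1] rv [-0.009 -0.004  0.003] rows 3
[-0.33, -0.26, 2.67, -0.003, -0.001, 0.001]
[-0.33, -0.26, 2.67, -0.003, -0.001, 0.001]
[-0.32, -0.28, 2.67, -0.003, -0.002, 0.001]
```

View pics/w16z.png

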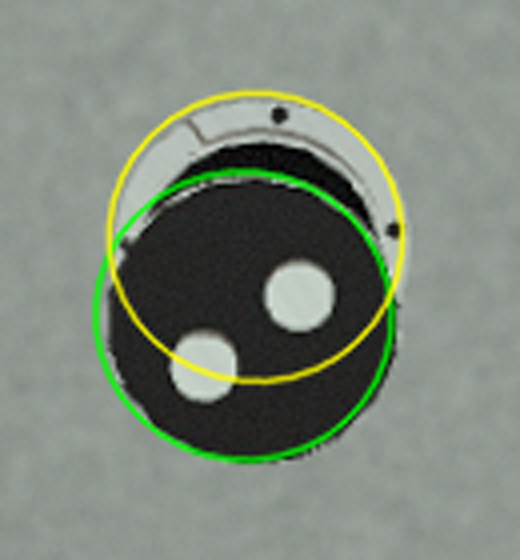

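Request:
arm_command(series=[[[-0.33,-0.26,2.4,-0.003,-0.001,0,8.5],[-0.3,-0.26,2.4,-0.003,-0.001,0,8.5],[-0.25,-0.2,1.8,-0.003,-0.001,0,8.5],[0,0,0,0,0,0,8.5],[0,0,0,0,0,0,8.5]]])

```text
time_s: 19.45
eef_pos: [0.478, -0.147, 0.1313]
orientation: [-2.096, -2.339, -0.002]
wrist_force: [-0.6, 0.1, -0.5]
gripper_width: 0.0856
```

```bash

python3 - <<'E'
from h import *
s=snap('wrist')
c=(.4744,-.1498)
overlay(s,[circ(c,.025,.075),circ(c,.032,.0)],'w17.png')
where()
plan(goal(*c,.051,BA+90),4)
E
```

```text
t 19.5 tcp mm [ 478.  -147.   131.3] yaw 96.27 tilt 0.13 F [-0.6  0.1 -1.3] w 0.0852
dist mm [-2.6 -3.9 80.3] rv [ 0.    -0.002  0.009] rows 4
[-0.06, -0.1, 2.01, 0.0, -0.001, 0.002]
[-0.06, -0.1, 2.01, 0.0, -0.0, 0.002]
[-0.07, -0.09, 2.01, 0.0, -0.001, 0.003]
[-0.06, -0.1, 2.0, 0.0, -0.0, 0.002]
```

View pics/w17.png

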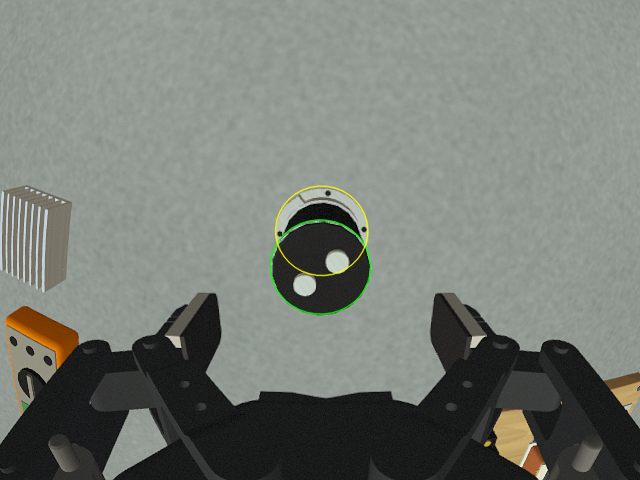

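Good fit. Descend with the tilt watched.

Request:
arm_command(series=[[[-0.08,-0.15,2.1,0,0,0.002,8.5],[-0.06,-0.12,2.1,0,0,0.002,8.5],[-0.06,-0.1,1.8,0,0,0.002,8.5],[0,0,0,0,0,0,8.5],[0,0,0,0,0,0,8.5]]])

```text
time_s: 20.0
eef_pos: [0.4791, -0.15, 0.0762]
orientation: [2.096, 2.331, 0.005]
wrist_force: [-0.8, -0.2, 0.2]
gripper_width: 0.085
```

```bash

python3 - <<'E'
from h import *
where()
plan(goal(.4744,-.1498,.051,BA+90),2)
E
```

```text
t 20.0 tcp mm [ 479.1 -150.    76.2] yaw 96.07 tilt 0.41 F [-0.8 -0.2  0.2] w 0.085
dist mm [ 0.8 -4.8 25.1] rv [0.007 0.003 0.006] rows 2
[0.04, -0.24, 1.26, 0.003, 0.001, 0.003]
[0.03, -0.24, 1.25, 0.004, 0.002, 0.003]
```

Request:
arm_command(series=[[[0.04,-0.25,1.2,0.004,0.002,0.003,8.5],[0.03,-0.25,1.1,0.004,0.002,0.003,8.5],[0,0,0,0,0,0,8.5],[0,0,0,0,0,0,8.5]]])

```text
time_s: 20.4
eef_pos: [0.4756, -0.1506, 0.0544]
orientation: [2.107, 2.329, 0.0]
wrist_force: [0.4, 0.7, 0.4]
gripper_width: 0.085
```

```bash

python3 - <<'E'
from h import *
where()
plan(goal(.4744,-.1498,.051,BA+90),1)
snap('wrist','w18.png')
E
```

```text
t 20.4 tcp mm [ 475.6 -150.6   54.4] yaw 95.73 tilt 0.07 F [0.4 0.7 0.4] w 0.085
dist mm [ 0.9 -1.1  3.4] rv [ 0.001  0.001 -0.   ] rows 1
[0.09, -0.11, 0.34, 0.001, 0.001, -0.0]
```

View pics/w18.png

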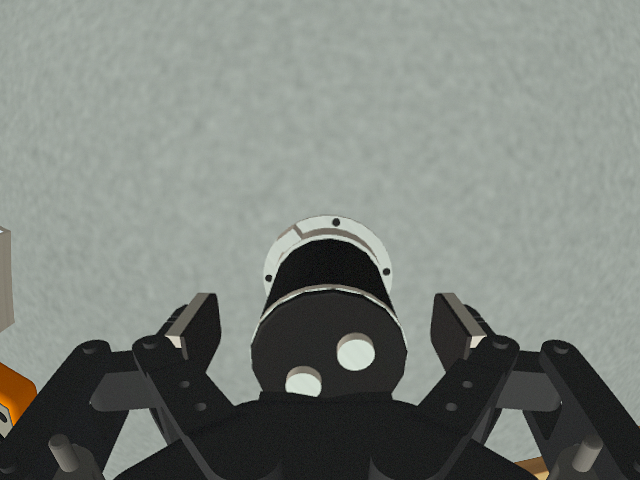

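Request:
arm_command(series=[[[0.08,-0.11,0.25,0.001,0.001,0,8.5],[0,0,0,0,0,0,8.5],[0,0,0,0,0,0,4.5],[0,0,0,0,0,0,4.5],[0,0,0,0,0,0,4.5],[0,0,0,0,0,0,4.5],[0,0,0,0,0,0,4.5],[0,0,0,0,0,0,4.5]]])

```text
time_s: 21.25
eef_pos: [0.4749, -0.1501, 0.0528]
orientation: [2.107, 2.329, 0.001]
wrist_force: [-0.4, -0.1, 0.4]
gripper_width: 0.0492
```

```bash

python3 - <<'E'
from h import *
where()
s=snap('wrist'); t=tool(); c=t[:2,3]
overlay(s,[circ(c,.025,.075),circ(c,.032,.001)],'w19.png')
E
```

```text
t 21.25 tcp mm [ 474.9 -150.1   52.8] yaw 95.72 tilt 0.07 F [-0.4 -0.1  0.4] w 0.0492
```

View pics/w19.png

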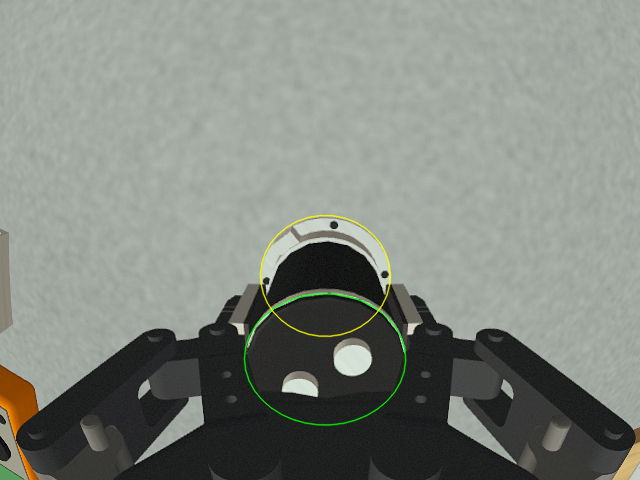

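Request:
arm_command(series=[[[0,0,-1,0,0,0,4.5],[0,0,-3,0,0,0,4.5],[0,0,-4,0,0,0,4.5],[0,0,-2,0,0,0,4.5],[0,0,0,0,0,0,4.5]]])

```text
time_s: 21.8
eef_pos: [0.473, -0.149, 0.1563]
orientation: [-2.105, -2.327, 0.0]
wrist_force: [0.1, -0.3, -2.3]
gripper_width: 0.049
```

```bash

python3 - <<'E'
from h import *
where(); print(slot(-.095))
plan(goal(*slot(-.095),.15,BA+90))
E
```

```text
t 21.8 tcp mm [ 473.  -149.   156.3] yaw 95.73 tilt 0.19 F [ 0.1 -0.3 -2.3] w 0.049
[ 0.68891787 -0.09102201]
dist mm [ 36.1 220.7   5.9] rv [-0.002 -0.002 -0.   ] rows 5
[0.72, 4.41, 0.12, -0.0, -0.0, -0.0]
[0.72, 4.41, 0.12, -0.001, -0.001, -0.0]
[0.73, 4.42, 0.12, -0.0, -0.0, -0.0]
[0.72, 4.41, 0.12, -0.001, -0.001, -0.0]
[0.73, 4.42, 0.12, -0.0, -0.0, -0.0]
```

Request:
arm_command(series=[[[0.72,4.4,0,0,0,0,4.5],[0.72,4.4,0,0,0,0,4.5],[0.72,4.4,0,0,0,0,4.5],[0.72,4.4,0,0,0,0,4.5],[0.4,2.5,0,0,0,0,4.5],[0,0,0,0,0,0,4.5],[0,0,0,0,0,0,4.5]]])

```text
time_s: 22.5
eef_pos: [0.6733, -0.0928, 0.1458]
orientation: [-2.103, -2.319, 0.007]
wrist_force: [-1.0, 0.2, -2.1]
gripper_width: 0.049
```

```bash

python3 - <<'E'
from h import *
where()
plan(goal(*slot(-.095),.1,BA+90),3)
s=snap('wrist')
overlay(s,[box(B0,BA,.12,.46,.018),circ(slot(-.095),.032,.018),box(slot(0),BA,.07,.05,.048),box(slot(-.19),BA,.06,.056,.018)],'w20.png')
E
```

```text
t 22.5 tcp mm [673.3 -92.8 145.8] yaw 95.61 tilt 0.68 F [-1.   0.2 -2.1] w 0.049
dist mm [-0.  16.2 45.6] rv [-0.011 -0.005 -0.002] rows 3
[-0.0, 0.54, 1.52, -0.004, -0.002, -0.001]
[0.0, 0.54, 1.52, -0.003, -0.002, -0.001]
[0.01, 0.53, 1.52, -0.004, -0.001, -0.0]
```

View pics/w20.png

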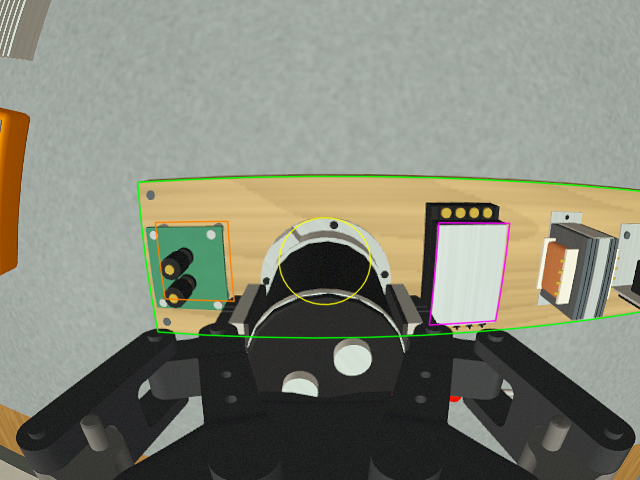

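Request:
arm_command(series=[[[0,0.6,1.5,-0.004,-0.002,-0.001,4.5],[0,0.54,1.5,-0.003,-0.002,-0.001,4.5],[0,0.4,1.1,-0.004,-0.001,0,4.5],[0,0,0,0,0,0,4.5],[0,0,0,0,0,0,4.5]]])

```text
time_s: 23.05
eef_pos: [0.686, -0.0921, 0.0995]
orientation: [-2.11, -2.326, 0.001]
wrist_force: [0.9, -0.3, -2.6]
gripper_width: 0.0488
```

```bash

python3 - <<'E'
from h import *
where()
plan(goal(*slot(-.095),.0718,BA+90),3)
E
```

```text
t 23.05 tcp mm [686.  -92.1  99.5] yaw 95.58 tilt 0.1 F [ 0.9 -0.3 -2.6] w 0.0488
dist mm [ 0.8  3.1 27.7] rv [-0.001 -0.001 -0.003] rows 3
[0.03, 0.1, 0.92, -0.0, -0.0, -0.001]
[0.02, 0.1, 0.92, -0.001, -0.0, -0.001]
[0.03, 0.11, 0.93, -0.0, -0.001, -0.001]
```

Request:
arm_command(series=[[[0.04,0.12,1.0,0,0,-0.001,4.5],[0.03,0.1,0.8,0,0,-0.001,4.5],[0.02,0.05,0.4,0,0,0,4.5],[0,0,0,0,0,0,4.5],[0,0,0,0,0,0,4.5]]])

```text
time_s: 23.55
eef_pos: [0.6889, -0.0912, 0.0765]
orientation: [-2.108, -2.329, 0.0]
wrist_force: [0.0, -0.3, -2.2]
gripper_width: 0.0488
```

```bash

python3 - <<'E'
from h import *
where()
plan(goal(*slot(-.095),.0708,BA+90),1)
E
```

```text
t 23.55 tcp mm [688.9 -91.2  76.5] yaw 95.69 tilt 0.03 F [ 0.  -0.3 -2.2] w 0.0488
dist mm [0.1 0.  5.7] rv [-0.    -0.    -0.001] rows 1
[0.01, 0.0, 0.57, -0.0, -0.0, -0.001]
```

Request:
arm_command(series=[[[0,0,0.25,0,0,0,4.5],[0,0,0.15,0,0,0,4.5],[0,0,0.1,0,0,0,4.5],[0,0,0.05,0,0,0,4.5],[0,0,0,0,0,0,4.5]]])

```text
time_s: 24.05
eef_pos: [0.6895, -0.0913, 0.0716]
orientation: [2.108, 2.328, 0.001]
wrist_force: [0.4, 0.0, -1.9]
gripper_width: 0.0485
```

Request:
arm_command(series=[[[0,-0.04,0.08,0,0,0,4.5],[0,0,0.06,0,0,0,4.5],[0,0,0.04,0,0,0,4.5]]])

```text
time_s: 24.35
eef_pos: [0.6893, -0.0914, 0.0708]
orientation: [2.107, 2.328, 0.001]
wrist_force: [-1.1, 0.3, 1.0]
gripper_width: 0.0489
```

Contact felt; release, and rise.

Request:
arm_command(series=[[[0,0,0,0,0,0,5.5],[0,0,0,0,0,0,6.2],[0,0,0,0,0,0,6.5],[0,0,-1,0,0,0,6.5],[0,0,-3,0,0,0,6.5],[0,0,-4,0,0,0,6.5],[0,0,-3.5,0,0,0,6.5],[0,0,0,0,0,0,6.5]]])

```text
time_s: 25.15
eef_pos: [0.6887, -0.0913, 0.1921]
orientation: [2.107, 2.328, 0.002]
wrist_force: [-0.4, 0.0, 0.6]
gripper_width: 0.065
```

```bash

python3 - <<'E'
from h import *
where()
s=snap('wrist')
overlay(s,[box(B0,BA,.12,.46,.018),circ(slot(-.095),.025,.093),box(slot(0),BA,.07,.05,.048),circ(slot(-.095),.032,.018)],'w21.png')
plan(goal(.5,-.384,.2,78.4))
E
```

```text
t 25.15 tcp mm [688.7 -91.3 192.1] yaw 95.7 tilt 0.13 F [-0.4  0.   0.6] w 0.065
dist mm [-272.7 -216.3  -10.4] rv [-0.    -0.     0.302] rows 8
[-3.41, -2.7, -0.13, -0.0, -0.0, 0.038]
[-3.51, -2.57, -0.13, -0.0, -0.0, 0.038]
[-3.6, -2.44, -0.13, -0.0, -0.0, 0.038]
[-3.7, -2.3, -0.13, -0.0, -0.0, 0.038]
[-3.78, -2.16, -0.13, -0.0, -0.0, 0.037]
[-3.86, -2.01, -0.13, -0.0, -0.0, 0.038]
[-3.93, -1.87, -0.13, -0.0, -0.0, 0.037]
[-3.99, -1.72, -0.13, -0.0, -0.0, 0.038]
```

View pics/w21.png

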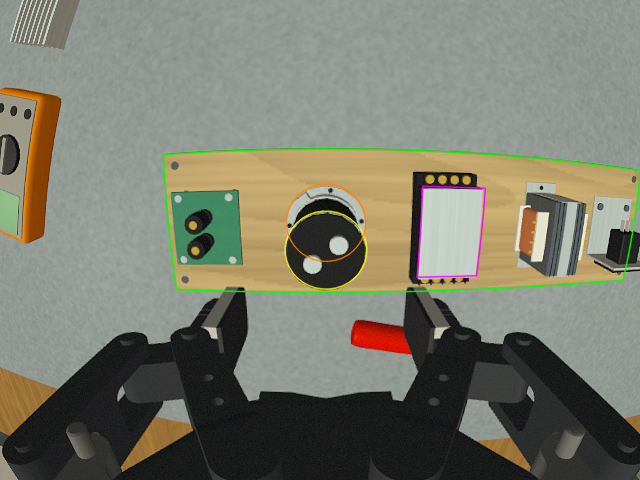

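Request:
arm_command(series=[[[-3.41,-2.7,-0.13,0,0,0.038,8.5],[-3.51,-2.57,-0.13,0,0,0.038,8.5],[-3.6,-2.44,-0.13,0,0,0.038,8.5],[-3.7,-2.3,-0.13,0,0,0.038,8.5],[-3.78,-2.16,-0.13,0,0,0.037,8.5],[-3.86,-2.01,-0.13,0,0,0.038,8.5],[-3.4,-1.6,-0.13,0,0,0.037,8.5],[-1.5,-0.7,0,0,0,0.015,8.5]]])

```text
time_s: 26.0
eef_pos: [0.51, -0.3607, 0.1931]
orientation: [-2.412, -2.003, 0.001]
wrist_force: [0.6, 0.2, -0.2]
gripper_width: 0.0851
```

Request:
arm_command(series=[[[0,0,0,0,0,0,8.5],[0,0,0,0,0,0,8.5]]])

```text
time_s: 26.2
eef_pos: [0.5087, -0.3615, 0.1918]
orientation: [-2.413, -1.999, 0.001]
wrist_force: [0.1, 0.4, 0.2]
gripper_width: 0.085
```

```bash

python3 - <<'E'
from h import *
where()
s=snap('wrist')
for d in ctrl.spot_point('heatsink_mid','wrist'): print(d['conf'],c2w(s,d['at']).round(4))
c=(.497,-.384)
overlay(s,[box(c,-11.6,.07,.056,.032),box(c,-11.6,.07,.056,0)],'w22.png')
zoom('w22.png',220,100,420,300,3,'w22z.png')
E
```

```text
t 26.2 tcp mm [ 508.7 -361.5  191.8] yaw 79.26 tilt 0.47 F [0.1 0.4 0.2] w 0.085
0.85 [ 0.4988 -0.3892  0.0201]
```

View pics/w22.png

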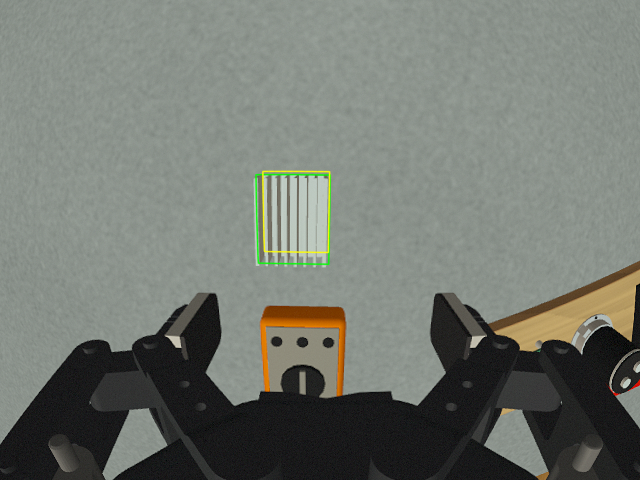

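View pics/w22z.png

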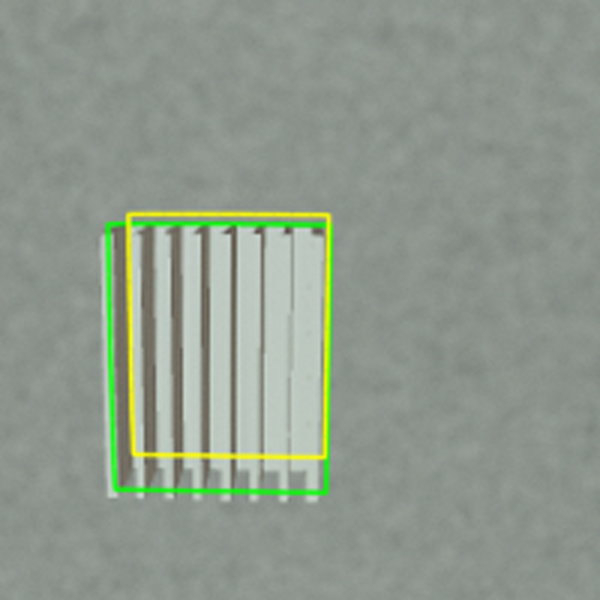

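```bash

python3 - <<'E'
from h import *
where()
plan(goal(.4984,-.386,.12,78.4),3)
E
```

```text
t 26.3 tcp mm [ 509.1 -360.9  191.9] yaw 79.34 tilt 0.46 F [ 0.2  0.  -0.6] w 0.0845
dist mm [-27.   -5.4  71.8] rv [-0.007 -0.005  0.016] rows 3
[-0.9, -0.18, 2.39, -0.002, -0.002, 0.005]
[-0.89, -0.18, 2.4, -0.002, -0.001, 0.006]
[-0.9, -0.18, 2.4, -0.003, -0.002, 0.005]
```

Request:
arm_command(series=[[[-0.95,-0.2,2.4,-0.002,-0.002,0.005,8.5],[-0.9,-0.18,2.4,-0.002,-0.002,0.005,8.5],[-0.7,-0.15,2.0,-0.002,-0.002,0.005,8.5],[0,0,0,0,0,0,8.5],[0,0,0,0,0,0,8.5]]])

```text
time_s: 26.8
eef_pos: [0.5039, -0.3793, 0.1232]
orientation: [2.42, 1.999, -0.0]
wrist_force: [-0.8, -0.0, 0.7]
gripper_width: 0.0851
```

```bash

python3 - <<'E'
from h import *
where()
s=snap('wrist')
c=(.4984,-.386)
overlay(s,[box(c,-11.6,.07,.056,.032),box(c,-11.6,.07,.056,0)],'w23.png')
zoom('w23.png',190,140,440,400,2.4,'w23z.png')
plan(goal(.4984,-.386,.05,78.4),3)
E
```

```text
t 26.8 tcp mm [ 503.9 -379.3  123.2] yaw 79.11 tilt 0.13 F [-0.8 -0.   0.7] w 0.0851
dist mm [-7.6 -4.2 73.2] rv [0.002 0.001 0.012] rows 3
[-0.25, -0.14, 2.44, 0.001, 0.0, 0.004]
[-0.25, -0.14, 2.44, 0.0, 0.001, 0.004]
[-0.26, -0.13, 2.44, 0.001, 0.0, 0.004]
```

View pics/w23z.png

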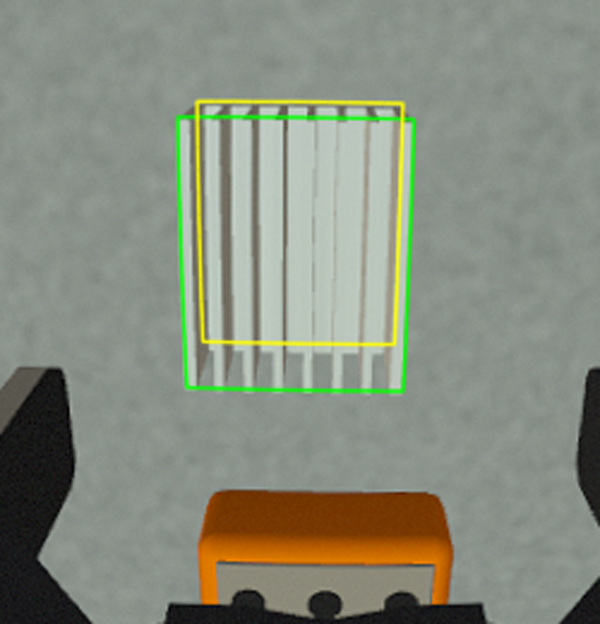

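Request:
arm_command(series=[[[-0.3,-0.2,2.4,0,0,0.004,8.5],[-0.25,-0.16,2.4,0,0,0.004,8.5],[-0.2,-0.1,1.6,0,0,0.004,8.5],[0,0,0,0,0,0,8.5],[0,0,0,0,0,0,8.5]]])

```text
time_s: 27.35
eef_pos: [0.5027, -0.3862, 0.0647]
orientation: [2.421, 1.984, 0.001]
wrist_force: [0.6, 0.8, 0.6]
gripper_width: 0.0851
```

```bash

python3 - <<'E'
from h import *
where()
s=snap('wrist','w24.png')
plan(goal(.4984,-.386,.034,78.4),3)
E
```

```text
t 27.35 tcp mm [ 502.7 -386.2   64.7] yaw 78.67 tilt 0.63 F [0.6 0.8 0.6] w 0.0851
dist mm [-0.5 -4.4 30.6] rv [0.009 0.006 0.005] rows 3
[-0.02, -0.15, 1.02, 0.003, 0.002, 0.002]
[-0.02, -0.14, 1.02, 0.003, 0.002, 0.001]
[-0.02, -0.14, 1.02, 0.003, 0.002, 0.002]
```

View pics/w24.png

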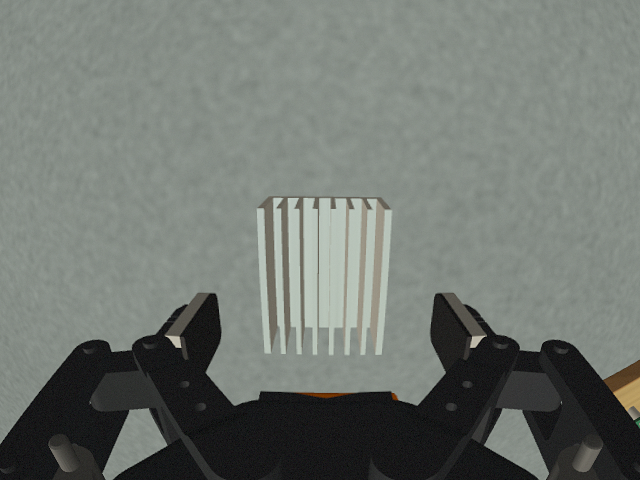

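Request:
arm_command(series=[[[-0.02,-0.17,1.0,0.004,0.003,0.002,8.5],[-0.02,-0.15,0.9,0.004,0.003,0.002,8.5],[-0.02,-0.1,0.6,0,0,0,8.5],[0,0,0,0,0,0,8.5],[0,0,0,0,0,0,8.5]]])

```text
time_s: 27.9
eef_pos: [0.4992, -0.3869, 0.04]
orientation: [2.431, 1.984, 0.001]
wrist_force: [0.3, -0.4, -0.6]
gripper_width: 0.085
```

```bash

python3 - <<'E'
from h import *
where()
plan(goal(.4984,-.386,.034,78.4),1)
E
```

```text
t 27.9 tcp mm [ 499.2 -386.9   40. ] yaw 78.43 tilt 0.18 F [ 0.3 -0.4 -0.6] w 0.085
dist mm [ 0.8 -1.   6. ] rv [0.003 0.002 0.001] rows 1
[0.08, -0.1, 0.6, 0.003, 0.002, 0.001]
```

Request:
arm_command(series=[[[0.08,-0.1,0.5,0.003,0.002,0,8.5],[0,0,0.1,0,0,0,8.5],[0,0,0,0,0,0,5],[0,0,0,0,0,0,5],[0,0,0,0,0,0,5],[0,0,0,0,0,0,5],[0,0,0,0,0,0,5],[0,0,0,0,0,0,5]]])

```text
time_s: 28.7
eef_pos: [0.4987, -0.3862, 0.0343]
orientation: [2.434, 1.986, 0.0]
wrist_force: [1.2, -0.6, -0.3]
gripper_width: 0.0546
```

```bash

python3 - <<'E'
from h import *
where()
s=snap('wrist'); t=tool(); c=t[:2,3]; y=np.degrees(np.arctan2(t[1,0],t[0,0]))-90
overlay(s,[box(c,y,.07,.056,.032)],'w25.png')
zoom('w25.png',200,170,450,400,2.5,'w25z.png')
E
```

```text
t 28.7 tcp mm [ 498.7 -386.2   34.3] yaw 78.44 tilt 0.02 F [ 1.2 -0.6 -0.3] w 0.0546
```

View pics/w25z.png

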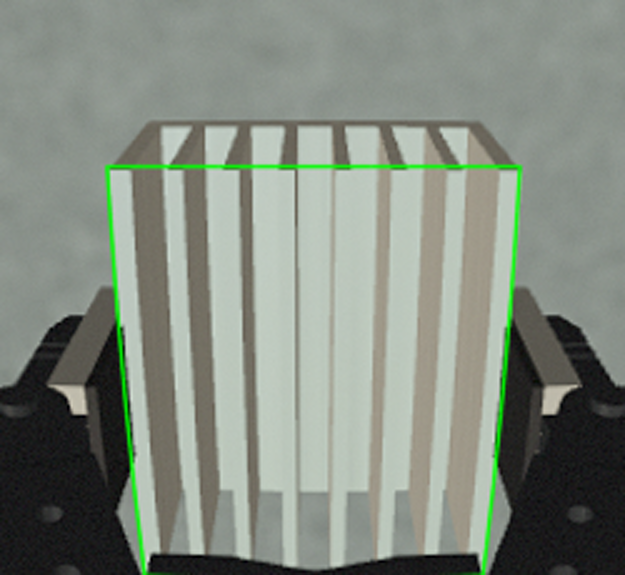

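Request:
arm_command(series=[[[0,0,-1,0,0,0,5],[0,0,-3,0,0,0,5],[0,0,-4,0,0,0,5],[0,0,-4,0,0,0,5],[0,0,-3,0,0,0,5]]])

```text
time_s: 29.25
eef_pos: [0.496, -0.3831, 0.1853]
orientation: [-2.426, -1.98, 0.0]
wrist_force: [0.5, -0.6, -1.0]
gripper_width: 0.0546
```

```bash

python3 - <<'E'
from h import *
where()
plan(goal(.6799,.0034,.19,BA+90),11)
E
```

```text
t 29.25 tcp mm [ 496.  -383.1  185.3] yaw 78.44 tilt 0.6 F [ 0.5 -0.6 -1. ] w 0.0546
dist mm [415.6 102.6  -2.9] rv [-0.007 -0.008 -0.302] rows 11
[3.78, 0.93, -0.03, -0.001, -0.001, -0.027]
[3.75, 1.03, -0.03, -0.001, -0.001, -0.028]
[3.72, 1.14, -0.03, -0.001, -0.001, -0.027]
[3.69, 1.24, -0.03, -0.001, -0.001, -0.028]
[3.65, 1.34, -0.04, -0.0, -0.0, -0.027]
[3.62, 1.44, -0.04, -0.001, -0.001, -0.028]
[3.57, 1.54, -0.04, -0.0, -0.0, -0.027]
[3.53, 1.64, -0.04, -0.001, -0.001, -0.028]
[3.48, 1.74, -0.04, -0.0, -0.001, -0.027]
[3.44, 1.83, -0.04, -0.001, -0.0, -0.028]
[3.38, 1.92, -0.04, -0.0, -0.001, -0.027]
```

Request:
arm_command(series=[[[3.78,0.93,-0.1,-0.001,-0.001,-0.027,5],[3.75,1.03,-0.1,-0.001,-0.001,-0.028,5],[3.72,1.14,-0.1,-0.001,-0.001,-0.027,5],[3.69,1.24,-0.1,-0.001,-0.001,-0.028,5],[3.65,1.34,-0.1,0,0,-0.027,5],[3.62,1.44,-0.1,-0.001,-0.001,-0.028,5],[3.57,1.54,-0.1,0,0,-0.027,5],[3.53,1.64,-0.1,-0.001,-0.001,-0.028,5]]])

```text
time_s: 30.05
eef_pos: [0.6346, -0.0992, 0.2078]
orientation: [2.191, 2.23, 0.0]
wrist_force: [1.2, 0.6, -1.4]
gripper_width: 0.055
```

```bash

python3 - <<'E'
from h import *
where()
plan(goal(.6799,.0034,.17,BA+90),3)
E
```

```text
t 30.05 tcp mm [634.6 -99.2 207.8] yaw 91.0 tilt 0.9 F [ 1.2  0.6 -1.4] w 0.055
dist mm [102.2  46.7  37.2] rv [ 0.011  0.012 -0.083] rows 3
[3.41, 1.56, 1.24, 0.004, 0.004, -0.028]
[3.35, 1.65, 1.25, 0.003, 0.004, -0.027]
[3.31, 1.75, 1.26, 0.004, 0.004, -0.028]
```

Request:
arm_command(series=[[[3.4,1.56,0.5,0.004,0.004,-0.028,5],[3.2,1.65,1.0,0.003,0.004,-0.027,5],[1.8,1.2,1.0,0.004,0.004,-0.02,5],[0,0,0,0,0,0,5],[0,0,0,0,0,0,5]]])

```text
time_s: 30.55
eef_pos: [0.6781, -0.0042, 0.1861]
orientation: [2.103, 2.331, 0.004]
wrist_force: [-0.4, -0.8, -1.1]
gripper_width: 0.0546
```

```bash

python3 - <<'E'
from h import *
where()
s=snap('wrist')
overlay(s,[box(B0,BA,.12,.46,.018),circ(slot(-.095),.025,.093),box(slot(0),BA,.07,.05,.048),box(slot(.095),BA,.06,.032,.068)],'w26.png')
plan(goal(.6799,.0034,.12,BA+90),3)
E
```

```text
t 30.55 tcp mm [678.1  -4.2 186.1] yaw 95.9 tilt 0.19 F [-0.4 -0.8 -1.1] w 0.0546
dist mm [ 7.6  2.5 66.1] rv [ 0.003 -0.     0.002] rows 3
[0.25, 0.08, 2.2, 0.001, -0.0, 0.001]
[0.25, 0.09, 2.2, 0.001, -0.0, 0.001]
[0.26, 0.09, 2.21, 0.001, -0.0, 0.0]
```

View pics/w26.png

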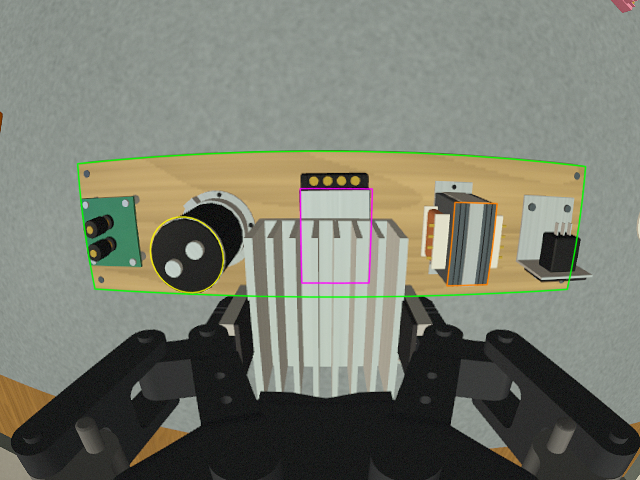

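Request:
arm_command(series=[[[0.28,0.1,2.2,0.001,0,0,5],[0.25,0.09,2.2,0.001,0,0,5],[0.2,0.05,1.6,0,0,0,5],[0,0,0,0,0,0,5],[0,0,0,0,0,0,5]]])

```text
time_s: 31.1
eef_pos: [0.6801, -0.0021, 0.129]
orientation: [2.109, 2.321, 0.005]
wrist_force: [-0.0, 0.3, -0.9]
gripper_width: 0.055
```

```bash

python3 - <<'E'
from h import *
where()
plan(goal(.6799,.0034,.09,BA+90),2)
s=snap('wrist')
overlay(s,[box(B0,BA,.12,.46,.018),box(slot(0),BA,.09,.05,.034),box(slot(0),BA,.07,.05,.048)],'w27.png')
E
```

```text
t 31.1 tcp mm [680.1  -2.1 129. ] yaw 95.48 tilt 0.37 F [-0.   0.3 -0.9] w 0.055
dist mm [ 5.6  0.1 39. ] rv [ 0.006  0.002 -0.005] rows 2
[0.28, 0.01, 1.95, 0.003, 0.001, -0.002]
[0.28, 0.01, 1.95, 0.003, 0.001, -0.003]
```

View pics/w27.png

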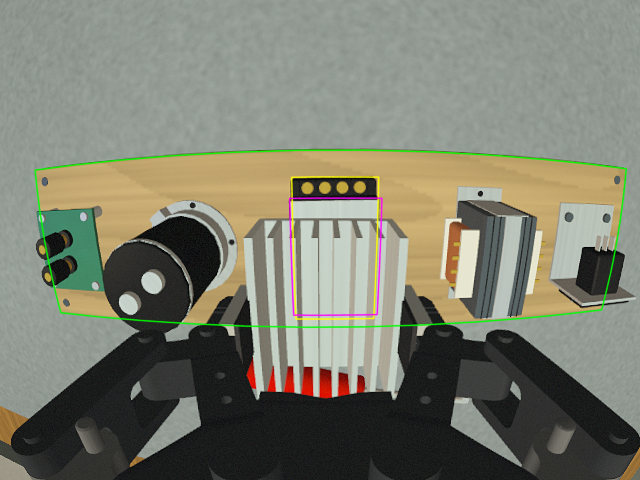

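Request:
arm_command(series=[[[0.3,0,1.8,0.003,0.001,-0.002,5],[0.25,0,1.2,0.003,0.001,-0.002,5],[0.1,0,0.4,0,0,0,5],[0,0,0,0,0,0,5],[0,0,0,0,0,0,5]]])

```text
time_s: 31.65
eef_pos: [0.6803, 0.0044, 0.0938]
orientation: [2.107, 2.328, 0.001]
wrist_force: [0.1, 0.0, -1.3]
gripper_width: 0.0549
```

```bash

python3 - <<'E'
from h import *
where()
plan(goal(.6799,.0034,.0823,BA+90),1)
E
```

```text
t 31.65 tcp mm [680.3   4.4  93.8] yaw 95.71 tilt 0.08 F [ 0.1  0.  -1.3] w 0.0549
dist mm [-1.  -0.5 11.5] rv [ 0.001  0.001 -0.001] rows 1
[-0.1, -0.05, 1.15, 0.001, 0.001, -0.001]
```

Request:
arm_command(series=[[[-0.08,-0.05,0.5,0,0,0,5],[-0.03,0,0.3,0,0,0,5],[0,0,0.15,0,0,0,5],[0,0,0,0,0,0,5],[0,0,0,0,0,0,5]]])

```text
time_s: 32.15
eef_pos: [0.6805, 0.003, 0.0845]
orientation: [2.106, 2.327, 0.002]
wrist_force: [0.0, -0.2, -0.9]
gripper_width: 0.0548
```

```bash

python3 - <<'E'
from h import *
where()
plan(goal(.6799,.0034,.0823,BA+90),1)
s=snap('wrist')
overlay(s,[box(slot(0),BA,.09,.05,.034),box(slot(0),BA,.07,.05,.048),box(slot(0),BA,.07,.056,.083)],'w28.png')
zoom('w28.png',210,150,450,400,2.5,'w28z.png')
E
```

```text
t 32.15 tcp mm [680.5   3.   84.5] yaw 95.71 tilt 0.17 F [ 0.  -0.2 -0.9] w 0.0548
dist mm [ 0.5 -0.5  2.2] rv [ 0.003  0.001 -0.001] rows 1
[0.05, -0.05, 0.22, 0.003, 0.001, -0.001]
```

View pics/w28z.png

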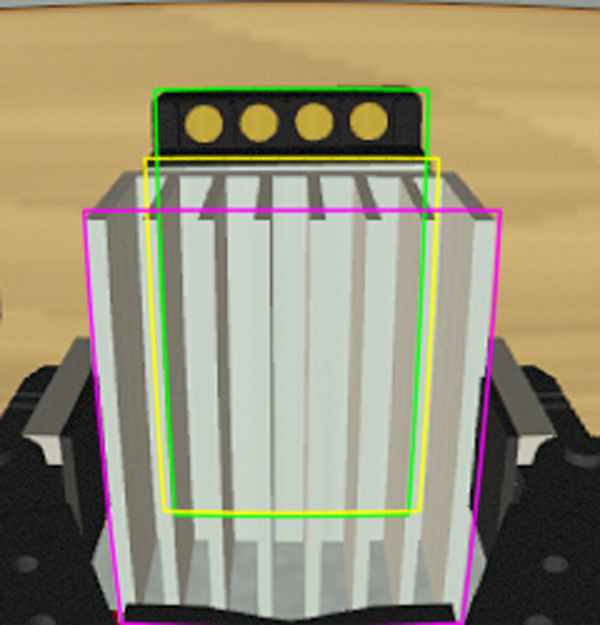

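Request:
arm_command(series=[[[0.02,-0.07,0.12,0.003,0,0,5],[0,0,0.08,0,0,0,5],[0,0,0.06,0,0,0,5],[0,0,0,0,0,0,5]]])

```text
time_s: 32.6
eef_pos: [0.68, 0.0031, 0.0824]
orientation: [2.107, 2.329, -0.001]
wrist_force: [-0.8, 0.3, -2.0]
gripper_width: 0.0549
```

Request:
arm_command(series=[[[0,0,0.06,0,0,0,5],[0,0,0.05,0,0,0,5]]])

```text
time_s: 32.8
eef_pos: [0.6802, 0.0031, 0.0823]
orientation: [2.107, 2.328, -0.0]
wrist_force: [-2.0, 0.4, 4.2]
gripper_width: 0.0546
```

Contact. Release gently and rise.

Request:
arm_command(series=[[[0,0,0,0,0,0,5.8],[0,0,0,0,0,0,6.3],[0,0,0,0,0,0,6.5],[0,0,-1,0,0,0,6.5],[0,0,-3,0,0,0,6.5],[0,0,-4,0,0,0,6.5],[0,0,-3,0,0,0,6.5],[0,0,0,0,0,0,6.5]]])

```text
time_s: 33.6
eef_pos: [0.6792, 0.0034, 0.1972]
orientation: [2.108, 2.329, -0.001]
wrist_force: [0.2, 0.1, 0.2]
gripper_width: 0.0649
```

Request:
arm_command(series=[[[0,-2,-1,0,0,0,6.5],[0,-3,-1,0,0,0,6.5],[0,-3,-1,0,0,0,6.5],[0,-3,0,0,0,0,6.5],[0,-2,0,0,0,0,6.5],[0,0,0,0,0,0,6.5],[0,0,0,0,0,0,6.5]]])

```text
time_s: 34.3
eef_pos: [0.5464, -0.0101, 0.23]
orientation: [2.105, 2.326, 0.002]
wrist_force: [0.6, -0.7, -0.5]
gripper_width: 0.0653
```

```bash

python3 - <<'E'
from h import *
where()
s=snap('wrist')
overlay(s,[box(B0,BA,.12,.46,.018),circ(slot(-.095),.025,.093),box(slot(0),BA,.07,.056,.08),box(slot(.095),BA,.06,.032,.068)],'w29.png')
t=snap('scene','s29.png'); zoom('s29.png',200,160,440,360,3.3,'s29z.png')
snap('top','t29.png')
E
```

```text
t 34.3 tcp mm [546.4 -10.1 230. ] yaw 95.71 tilt 0.27 F [ 0.6 -0.7 -0.5] w 0.0653
```

View pics/w29.png

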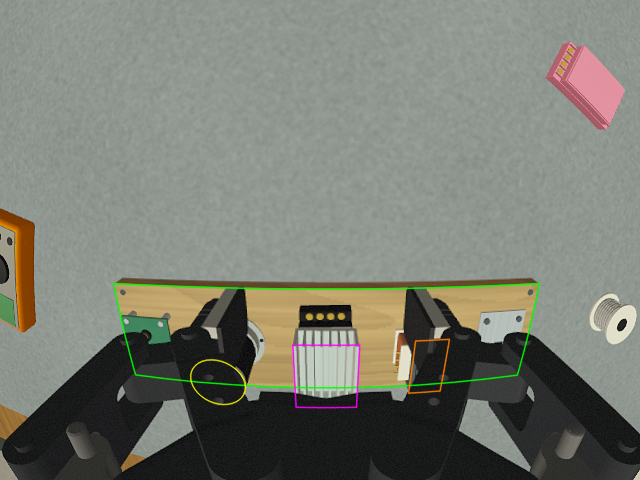

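View pics/s29z.png

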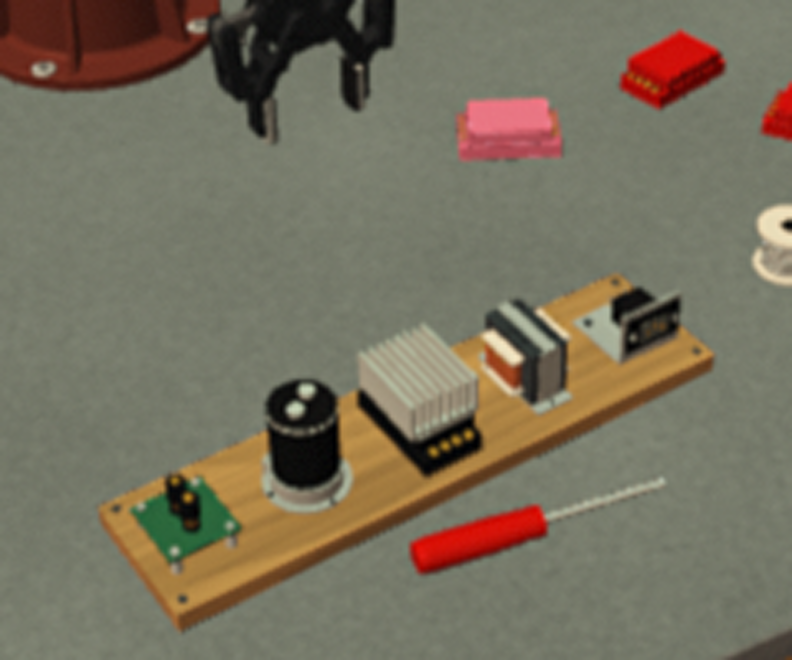

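```bash
python3 -c "
from h import *
zoom('t29.png',200,150,440,310,3.3,'t29z.png')"
```

```text
(no output)
```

View pics/t29z.png

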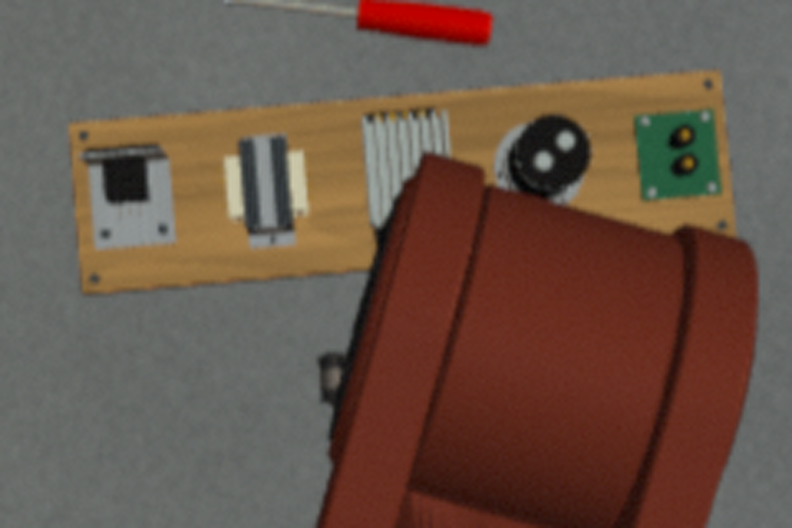

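Request:
arm_command(series=[[[4,-0.5,-0.2,0,0,0,6.5],[4,-0.5,-0.2,0,0,0,6.5],[4,-0.5,-0.2,0,0,0,6.5],[4,-0.5,-0.2,0,0,0,6.5],[4,-0.5,-0.2,0,0,0,6.5],[4,-0.5,-0.2,0,0,0,6.5],[3,0,0,0,0,0,6.5],[0,0,0,0,0,0,6.5]]])

```text
time_s: 35.25
eef_pos: [0.4924, 0.2662, 0.2381]
orientation: [2.11, 2.326, -0.002]
wrist_force: [-0.4, -0.4, 0.0]
gripper_width: 0.0652
```

```bash

python3 - <<'E'
from h import *
where()
t=snap('top')
pp=lambda s,P: cv2.projectPoints(np.array(P),np.array(s['rvec']),np.array(s['tvec']),s['camera_matrix'],None)[0][:,0]
b=np.array([.682,.0033])
overlay(t,[box(b,BA,.12,.46,.018),circ(slot(-.095,b),.025,.093),box(slot(0,b),BA,.07,.056,.08),box(slot(.095,b),BA,.06,.032,.068)],'t30.png',pp)
zoom('t30.png',200,150,440,310,3.3,'t30z.png')
E
```

```text
t 35.25 tcp mm [492.4 266.2 238.1] yaw 95.58 tilt 0.09 F [-0.4 -0.4  0. ] w 0.0652
```

View pics/t30z.png

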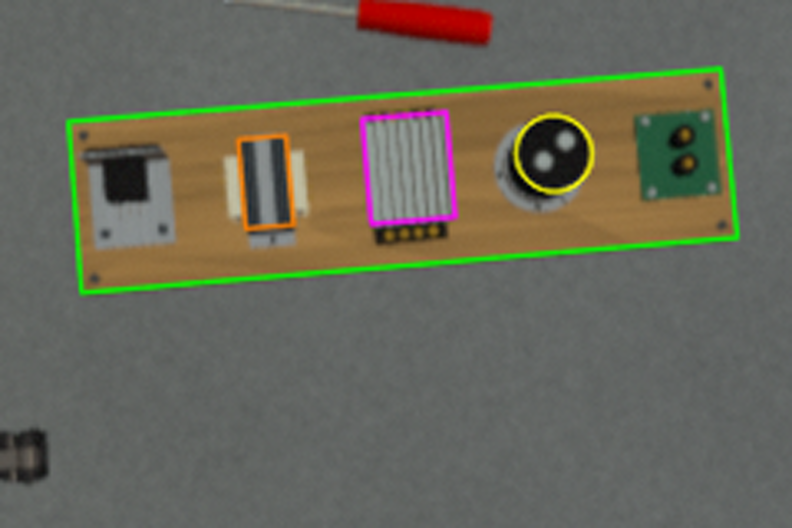

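All the parts match their target outlines in the unobstructed top view. I'm handing in.

```bash
python3 -c "
from h import *
print(ctrl.hand_in())"
```

```text
the job is handed in; nothing more can be done
None
```

The power supply is laid out on the baseboard and handed in, after about 35 s of robot time. From the inlet to the output terminals the row is transformer, rectifier, capacitor, at 95 mm spacing on the centre line. The transformer and rectifier sit square to the board, with their long sides across it. The heat sink is lengthwise on the rectifier, fins up.

- **Setting down:** I lowered each part until the wrist felt contact (about 4 N or less at the end of each lowering), then released it. The arm is clear of everything. The multimeter, reel, screwdriver and pink and red look-alikes were not touched.
- **Final checks:** The last top view, with the arm out of the way, shows every part within about 1–2 mm of its target outline. The scene view confirms everything is standing properly.
- **Disagreements:** The top camera put the board about 2.5 mm farther out in x than the wrist camera did. I used the wrist camera, since it agreed with the arm's own position. The rectifier and heat sink ended 0.5–1 mm off their target across the board, which I left.
- **Not checked:** I did not measure how well the heat sink is centred on the rectifier after letting go; just before contact it was about 0.7 mm off.

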